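Build the forked firing rack on the kiln shelf

TASK

Lay the buff forked post in the sloping rest with its fork uphill and its foot against the stop, let go, and take it again by its upper part so that you can stand it upright, fork up, in the middle of the blue square on the kiln shelf, its slot in line with the cream post's slot. Then lay the grey beam in both forks, down on the slot floors and reaching right through each fork. Set the post down without letting it drop, keep the cream post standing where it is and leave the other things alone.

Things in the scene. Friction and masses are not known exactly. Their poses are not given: they have to be found in the camera images.
- post_center (a point): Centre of the buff forked kiln post lying on the table: square bar 40 x 40 x 140, about 0.42 kg. x runs along it towards the forked end, z is up as found, y across. Foot face at x = -70. Forked end at x = +70: slot 22 wide (y -11 to +11), 18 deep (floor at x = +52), open through the whole 40 along z, between two prongs 9 thick.
- post_foot (a point): Centre of that post's flat foot face (x = -70 from post_center), same axes.
- post_fork (a point): Centre of the floor of that post's slot (x = +52 from post_center), same axes.
- rest: Green and aluminium sloping rest fixed to the table, base plate 130 x 90 x 10; origin under its centre, z up, x level and uphill, y level across. Bed at 45 degrees, 30 wide (the post overhangs it, sides free for fingers), 100 long up from a stop at its low end. Green side cheeks, 46 apart inside, flank only the lowest 30 of the bed; cheeks and stop stand 36 above the bed.
- rest_seat (a point): Where the post's centre lies when seated in the rest, 94 above the table; axes as the rest. The seated post's length lies along (x+z)/sqrt2, fork end uphill; its lower face is on the bed, 20 below this point along the bed normal (-x+z)/sqrt2; its foot is on the stop, 70 down the slope from this point. Let go, it stays there.
- kiln_shelf: Tan kiln shelf slab fixed to the table, 150 (x) x 240 (y) x 15 thick; origin at the centre of its underside. Its top is 15 above the table. The blue mark and the cream post stand on its centre line along y, 65 either side of the middle; which is on which side changes.
- mark: Blue square outline (60 outside, 52 inside) painted flat on the kiln shelf: origin at its centre on the shelf's top face, axes parallel to the kiln shelf's. The post's place is inside it; the other post is 130 away along y.
- post_b_center (a point): Centre of the cream forked post already standing loose on the kiln shelf, 40 x 40 x 140 tall, same shape, 70 above its foot; z up, its 22 wide slot runs along y, at the top, 18 deep, 40 long.
- post_b_fork (a point): Centre of the floor of the cream post's slot, 52 above post_b_center (137 above the table), same axes.
- beam_center (a point): Centre of the dark grey square beam lying on the table, 210 long (x) x 14 x 14, 0.1 kg nominal; z up. Laid in the forks its centre is 144 above the table.
- glaze_jar: Bystander: white-capped glaze jar, 70 dia x 100; origin at its underside.
- mug: Bystander: blue mug, 80 dia x 90; origin at its underside.
- bowl: Bystander: brown clay bowl, 120 dia x 55; origin at its underside.
- brush: Bystander: brush lying flat; origin at its underside.
- short_prop: Bystander: plain round buff prop standing, 40 dia x 60; origin at its underside.
- spray: Bystander: bottle with red cap, 68 dia x 170; origin at its underside.
- sponge_block: Bystander: yellow block 110 x 70 x 35; origin at its underside.
- post: The buff forked post itself, same axes as post_center; origin 20 below post_center (z), in the middle of the face it lies on.
- beam: The beam itself; origin 7 below beam_center.
- post_b: The cream post itself; origin at the centre of its foot.
There are look-alikes about, which are no part of the job. Leave any turquoise or yellow look-alike of the post alone.

How it is judged (in metres and radians):
On the way, in this order (a step that is already met when the one before it is completed fails the run):
1. the buff post lies in the sloping rest, fork uphill, foot at the stop (centre within 10 mm of the seat), let go (distance between post_center and rest_seat below 0.01 m and angle between post_center's own x axis and vertical between 0.68 and 0.89 rad and contact force between the fingers and post below 0.2 N and linear speed of post below 0.02 m/s), for 0.2 s.
2. the buff post stands upright, fork up, on the kiln shelf within 12 mm of the middle of the blue square, let go (angle between post_center's own x axis and vertical below 0.07 rad and horizontal distance between post_foot and mark below 0.012 m and height (world z) of post_foot below 0.019 m and contact force between the fingers and post below 0.2 N and linear speed of post below 0.02 m/s), for 0.2 s.
At the end, for the whole second after the job is handed in: Buff post upright (4 deg), fork up, foot within 12 mm of the blue square's middle; cream post upright within 12 mm of its start; beam down on both slot floors (4 mm) and reaching at least to each fork's outer face; all at rest and let go (all of step 2 and angle between post_b_center's own z axis and vertical below 0.07 rad and distance of post_b_center from where it was at the start of the episode below 0.012 m and x of post_fork in the frame of beam_center between -0.085 and 0.085 m and x of post_b_fork in the frame of beam_center between -0.085 and 0.085 m and height (world z) of beam_center between 0.14 and 0.148 m and angle between beam_center's own x axis and vertical between 1.54 and 1.6 rad and linear speed of each of post_b, beam below 0.02 m/s and contact force between the fingers and post_b below 0.2 N and contact force between the fingers and beam below 0.2 N); the robot touches nothing.
It fails at once if the cream post is tipped more than 10 degrees or shifted more than 20 mm (angle between post_b_center's own z axis and vertical above 0.175 rad or distance of post_b_center from where it was at the start of the episode above 0.02 m).
It fails at once if the buff post is dropped: moving faster than 0.4 m/s while no finger touches it (linear speed of post above 0.4 m/s and contact force between the fingers and post below 0.05 N).
It fails at once if a bystander is moved more than 30 mm (distance of any of glaze_jar, mug, bowl, brush, short_prop, spray, sponge_block from where it was at the start of the episode above 0.03 m).
It also fails if it takes over 72 s, if anything falls off the work surface, if the arm or the gripper's body presses on something with over 40 N, if the wrist force passes 120 N, or if a joint passes its speed limit or range.

ROBOT

A 6-joint arm with a two-finger parallel gripper is mounted at the origin on the work surface. World frame = base frame: x ahead of the robot, y to its left, z up, the work surface at z = 0. Lengths are in m, angles in degrees, forces in N, time in s.
With the tool pointing down it reaches from about 0.4 to 0.925 m from the base axis. Payload 3.4 kg.
Tool frame: the origin (TCP) lies on the centre line of the jaws, within the pads' length; the fingertips stand 11 mm ahead of it and the grasp point (between the pads) lies 8 mm behind it; z points along the fingers, y is the line along which they close (so a half turn about z gives the same grasp; the last joint's range is limited). The gripper opens to 85 mm and grips with 20 to 120 N. Pads are 22 mm wide; open, the fingers measure 114 mm over their backs; the gripper's body (76 mm by 85 mm) begins 54 mm behind the grasp point. The pads swing forward as they close: fully open they stand 13 mm farther back than shut.
Start: joints at [60.247, 17.578, 86.31, -0, 76.112, -4.211], TCP at [0.248, 0.519, 0.242] pointing down, gripper open.
Joint ranges: [-179.03, 179.03], [-60, 130.46], [8.19, 133.38], [-81.62, 261.62], [5.75, 156.47], [-153.77, 153.77]. Speed limits (degrees/s): [147.25, 147.25, 180, 180, 180, 180].

INTERFACE

Orientations are given as a 3x3 rotation matrix whose columns are the frame's x, y, z axes.
In Python, from bench import manip gives the robot as it stands.
- The arm moves only by the tool carry_out, never from a script. Its argument "plan" is a list that holds one entry, the list of rows, each a list of 5 numbers: the shift along the tool's x, y, z as a fraction of full scale, then the turn about the tool's z as a fraction of full scale, then the finger opening in mm, from 0 to 85.4. A call has exactly 5 rows; each row is the pose to reach, as a shift and turn from the pose commanded when the call began, along the tool's axes at that moment, turning the shorter way round; what a row does not reach only later rows make up. Full scale, the value 1, is 200 mm for a shift and 180 degrees for a turn. A row lasts 1/10 s, in which the tool goes at most 50 mm and 8.59 degrees, less where a joint would pass 70% of its speed; a pose out of reach is approached as far as the arm can. A call with a number of a shift or a turn outside -1 to 1 is refused whole. A call with a gripper value outside its range is refused whole. The fingers move at their own pace and stop on an object; the grip force is fixed at half the most. Time passes only in rows, so rows that repeat a pose let the fingers close, or fill a call up. It gives the time, the measured TCP pose, the force, the opening and the grip force at its end, in the units of the state.
- manip.observe(): the state, without advancing time (a new reading comes with each control period).
- manip.grab_frame(name): name is "scene" or "top"; returns a dict with "frame" (420x560x3 uint8, red, green, blue), "K" (3x3 intrinsics, pixels), "dist_coeffs" ([k1, k2, p1, p2, k3] as OpenCV has them; the pictures are not rectified), "position" and "orientation" of the camera in the world. Camera axes: x right, y up, looking along -z (the intrinsics and any distortion apply to the point x, -y, -z); pixel columns grow to the right and rows downward; lengths in m; the calibration is good to about 2 mm. A picture is of the moment at which its call begins. There is no depth.
- manip.finish_job(): hands the job in; it is judged then, once.
The state is a dict: "clock": time; "q": joint angles; "dq": joint speeds; "joint_torque": joint torques, N m; "position": TCP position; "eef_rot": TCP orientation; "force": force on the tool from outside, world axes, zero at the start; "moment": the same for the moment, N m; "finger_gap": finger opening in m; "grip_force": force on a finger pad.
Only numpy, scipy, OpenCV 4.12 (cv2) and the standard library are available. Lean on these libraries where they do the work, as an engineer would, in place of code of your own. Each camera call takes 0.05 s, during which the arm holds its last target. There are 200 camera calls.

## Working session

There is one attempt and no reset: what is moved stays moved. The work goes in short steps, Python scripts to look and compute and a tool call to move; the robot and the scene stay as the last step left them, time stands still between calls to the robot, and variables do not carry over. Pictures are saved under pics/ and viewed, at most 10 in all, crops included, and the job is handed in when it is done.

Besides the shell and the picture viewer there is one more tool, called after "Call:" by a JSON object that holds its "op" and its "data". carry_out: Moves the arm, as the interface text tells. Shift numbers are shares of 200 mm and turn numbers shares of 180 degrees, none past 1 either way. Its arguments: {"type":"object","properties":{"plan":{"type":"array"}},"required":["plan"]}

```bash
mkdir -p pics
cat > h.py <<'E'
import numpy as np, cv2, json
from bench import manip
def grab(n):
    f=manip.grab_frame(n); return f
def rays(f,px):
    px=np.array(px,float).reshape(-1,1,2)
    u=cv2.undistortPoints(px,np.array(f["K"],float),np.array(f["dist_coeffs"],float)).reshape(-1,2)
    d=np.c_[u[:,0],-u[:,1],-np.ones(len(u))]@np.array(f["orientation"]).T
    return np.array(f["position"]),d
def onz(f,px,z):
    o,d=rays(f,px); z=np.atleast_1d(z); return o+d*((z-o[2])/d[:,2])[:,None]
def proj(f,P):
    P=np.atleast_2d(P); R=np.array(f["orientation"]); c=(P-np.array(f["position"]))@R
    c=c*[1,-1,-1]
    return cv2.projectPoints(c,np.zeros(3),np.zeros(3),np.array(f["K"],float),np.array(f["dist_coeffs"],float))[0].reshape(-1,2)
def tri(fa,pa,fb,pb):
    oa,da=rays(fa,[pa]);ob,db=rays(fb,[pb]);da=da[0];db=db[0]
    s=np.linalg.lstsq(np.c_[da,-db],ob-oa,rcond=None)[0]
    A=oa+s[0]*da;B=ob+s[1]*db
    return (A+B)/2,np.linalg.norm(A-B)
def save(f,name,crop=None,k=1):
    im=f["frame"]
    if crop: im=im[crop[1]:crop[3],crop[0]:crop[2]]
    im=cv2.resize(im,None,fx=k,fy=k,interpolation=cv2.INTER_CUBIC)
    cv2.imwrite("pics/"+name,im[:,:,::-1])
E
python3 - <<'E'
from h import *
for n in("scene","top"):
    f=grab(n); save(f,n+"0.png",None,1.4); print(n,np.round(f["position"],3),np.round(f["orientation"],3).tolist(),np.round(f["K"],1).tolist(),f["dist_coeffs"])
    np.save(n+"0.npy",f,allow_pickle=True)
s=manip.observe(); print({k:np.round(v,3).tolist() for k,v in s.items()})
E
```

```text
scene [1.579 0.026 0.787] [[-0.066, -0.549, 0.833], [0.998, -0.031, 0.058], [-0.006, 0.835, 0.549]] [[430.1, 0.0, 275.2], [0.0, 430.1, 205.9], [0.0, 0.0, 1.0]] [0.01746249 0.         0.         0.         0.        ]
top [ 0.4   -0.07   1.157] [[0.011, 0.994, -0.107], [-1.0, 0.01, -0.012], [-0.011, 0.107, 0.994]] [[428.3, 0.0, 285.4], [0.0, 428.3, 196.3], [0.0, 0.0, 1.0]] [0.00859708 0.         0.         0.         0.        ]
{'clock': 0.1, 'q': [60.246, 17.618, 86.376, 0.001, 76.112, -4.212], 'dq': [-0.011, -0.01, -0.214, -0.06, -0.045, 0.002], 'joint_torque': [0.001, -45.853, -25.261, -0.0, 0.006, -0.0], 'position': [0.248, 0.518, 0.241], 'eef_rot': [[-0.902, 0.431, -0.001], [0.431, 0.902, -0.002], [0.0, -0.002, -1.0]], 'force': [0.513, 0.666, -0.287], 'moment': [-0.057, -0.049, 0.019], 'grip_force': 0.0, 'finger_gap': 0.085}
```

View pics/scene0.png

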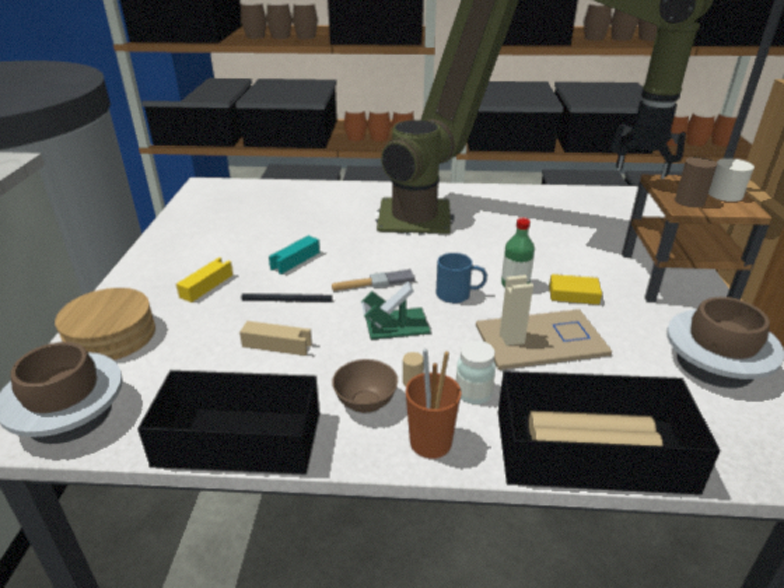

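View pics/top0.png

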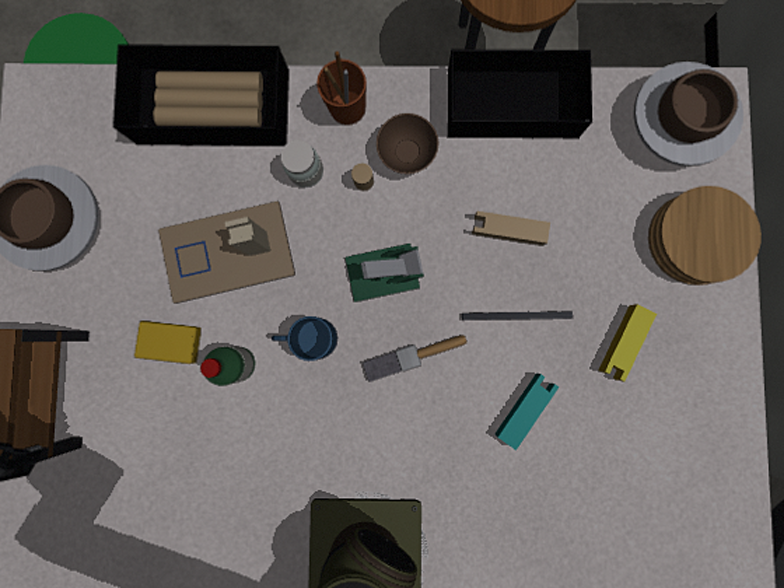

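Run:
```python
from h import *
A=np.load("top0.npy",allow_pickle=True).item()["frame"];B=np.load("scene0.npy",allow_pickle=True).item()["frame"]
r=lambda im,x,y:cv2.resize(im[y:y+60,x:x+80],None,fx=5,fy=5,interpolation=cv2.INTER_CUBIC)
im=np.vstack([np.hstack([r(A,238,165),r(B,245,195)]),np.hstack([r(A,322,133),r(B,160,208)])])
cv2.imwrite("pics/crop1.png",im[:,:,::-1])
```

```text
(no output)
```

View pics/crop1.png

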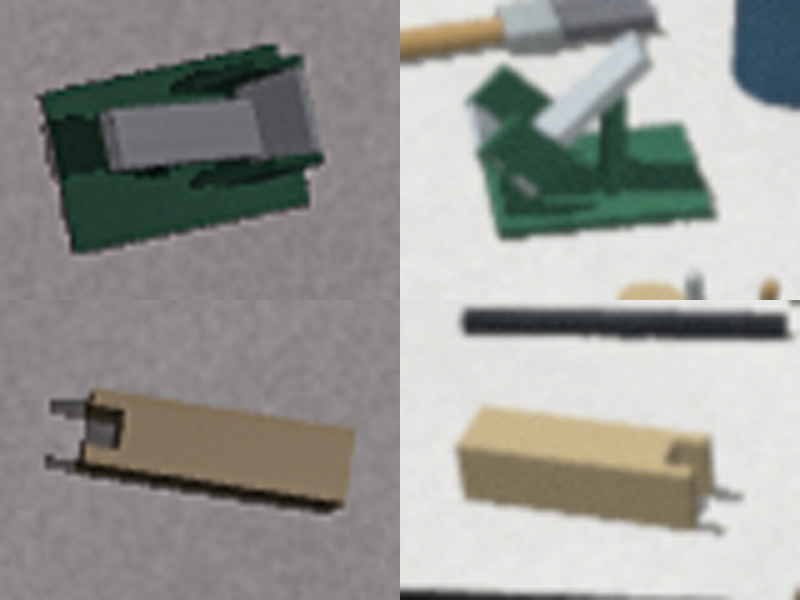

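Run:
```python
from h import *
T=np.load("top0.npy",allow_pickle=True).item();S=np.load("scene0.npy",allow_pickle=True).item()
c=lambda x,y,ox,oy:((x+.5)/5-.5+ox,(y+.5)/5-.5+oy)
# rest plate
pl=onz(T,[c(40,95,238,165),c(75,252,238,165),c(308,207,238,165),c(275,45,238,165)],.01)
print("plate",pl.round(4).tolist(),[np.linalg.norm(pl[i]-pl[i-3]).round(4) for i in range(4)])
print("bedtop far/near",tri(T,c(114,112,238,165),S,c(645,70-5,245,195)),tri(T,c(118,169,238,165),S,c(645,66,245,195)))
e=onz(T,[c(108,112,238,165),c(116,169,238,165)],.101);print("bed edge z101",e.round(4).tolist())
hsv=cv2.cvtColor(T["frame"],cv2.COLOR_RGB2HSV)
def rect(m,box,z,name):
    x0,y0,x1,y1=box; k=np.zeros(m.shape,np.uint8);k[y0:y1,x0:x1]=m[y0:y1,x0:x1]*255
    cs,_=cv2.findContours(k,cv2.RETR_EXTERNAL,cv2.CHAIN_APPROX_NONE);q=max(cs,key=cv2.contourArea)
    P=onz(T,q.reshape(-1,2),z)[:,:2]
    r=cv2.minAreaRect((P*1000).astype(np.float32)); print(name,np.round(r[0],1),np.round(r[1],1),round(r[2],1),cv2.boundingRect(q))
    return q
H,Sa,V=[hsv[...,i].astype(int) for i in range(3)]
print("postpx",hsv[163,365],"table",hsv[140,340],"beam",hsv[225,370],"mark",hsv[173:176,137:141].tolist(),"cream",hsv[160,170],"shelf",hsv[190,150])
rect((Sa>55)&(V>110)&(H<30),(325,140,400,180),.04,"post")
rect((V<100)&(Sa>20),(322,217,415,235),.014,"beam")
rect((H>100)&(H<130)&(Sa>90),(115,160,160,205),.015,"mark")
rect((Sa>45)&(H<25),(105,140,215,220),.015,"shelf")
```

```text
plate [[0.5569, 0.0523, 0.01], [0.472, 0.0317, 0.01], [0.4975, -0.0931, 0.01], [0.5854, -0.0746, 0.01]] [np.float64(0.0873), np.float64(0.1274), np.float64(0.0898), np.float64(0.1301)]
bedtop far/near (array([0.5516518 , 0.11723192, 0.11461074]), np.float64(0.22700887655363217)) (array([0.52581443, 0.11910643, 0.09797992]), np.float64(0.23354880787479984))
bed edge z101 [[0.5362, 0.0085, 0.101], [0.5077, 0.0041, 0.101]]
postpx [ 17  74 131] table [175  11 142] beam [114  24  53] mark [[[13, 54, 100], [9, 36, 92], [113, 49, 84], [109, 114, 83]], [[108, 183, 88], [109, 206, 88], [111, 178, 86], [115, 114, 83]], [[114, 60, 85], [120, 13, 77], [15, 43, 83], [17, 85, 114]]] cream [23 44 70] shelf [ 0 11 72]
post [ 614.5 -266.8] [137.8  38.6] 81.3 (339, 151, 54, 22)
beam [ 448.3 -278.9] [ 10.6 207. ] 0.6 (330, 223, 79, 5)
mark [550.5 344.6] [59.4 59.1] 14.0 (125, 172, 25, 26)
shelf [565.4 280.2] [148.5 239. ] 13.9 (113, 144, 98, 72)
```

```bash
cat > p.py <<'E'
import numpy as np, json, sys, os
# usage: plan(goals): goals=[(x,y,z,yaw,grip_mm)], one call each; chained on the commanded pose kept in cmd.json
def plan(goals,commit=True):
    c=json.load(open("cmd.json")) if os.path.exists("cmd.json") else [.248,.519,.242,154.46]
    for g in goals:
        p=np.array(c[:3]);y=np.radians(c[3]);R=np.array([[np.cos(y),np.sin(y),0],[np.sin(y),-np.cos(y),0],[0,0,-1]])
        d=np.round(R.T@(np.array(g[:3])-p)/.2,3); t=round(-(g[3]-c[3])/180,4)
        row=d.tolist()+[t,g[4]]; print(row, "" if np.linalg.norm(d)*200<=245 and abs(t)*180<=42.5 and abs(d).max()<=1 else "TOO FAR")
        c=(p+R@d*.2).tolist()+[c[3]-t*180]
    if commit: json.dump(c,open("cmd.json","w"))
E
python3 - <<'E'
from h import *
from p import plan
T=np.load("top0.npy",allow_pickle=True).item();S=np.load("scene0.npy",allow_pickle=True).item()
c=lambda x,y,ox,oy:((x+.5)/5-.5+ox,(y+.5)/5-.5+oy)
print("bed far/near",tri(T,c(108,112,238,165),S,c(232,38,245,195)),tri(T,c(116,169,238,165),S,c(247,68,245,195)))
a=np.array([.248,.519,.242]);yaw=81.3;u=np.array([np.cos(np.radians(yaw)),np.sin(np.radians(yaw))])
b=np.r_[np.array([.6145,-.2668])+.020*u,.16]
G=[(*(a+(b-a)*k/4),154.46+(yaw-154.46)*k/4,85) for k in(1,2,3,4)]+[(b[0],b[1],.016,yaw,85)]
plan(G)
E
```

```text
bed far/near (array([0.5348192, 0.003282 , 0.1134531]), np.float64(0.008662158392544653)) (array([0.5102024 , 0.00669664, 0.0760557 ]), np.float64(0.0017559789084838975))
[-0.83, -0.665, 0.102, 0.1016, 85] 
[-0.996, -0.371, 0.103, 0.1016, 85] 
[-1.062, -0.039, 0.102, 0.1016, 85] TOO FAR
[-1.022, 0.295, 0.103, 0.1016, 85] TOO FAR
[0.001, 0.0, 0.72, 0.0, 85]
```

```bash
rm cmd.json
python3 - <<'E'
import numpy as np
from p import plan
a=np.array([.248,.519,.242]);b=np.array([.6175,-.247,.16]);yaw=81.3
plan([(*(a+(b-a)*k/5),154.46+(yaw-154.46)*k/5,85) for k in(1,2,3,4,5)]+[(b[0],b[1],.016,yaw,85)])
E
```

```text
[-0.664, -0.532, 0.082, 0.0813, 85] 
[-0.776, -0.347, 0.082, 0.0813, 85] 
[-0.839, -0.139, 0.082, 0.0813, 85] 
[-0.847, 0.077, 0.082, 0.0813, 85] 
[-0.8, 0.288, 0.082, 0.0812, 85] 
[-0.0, 0.0, 0.72, 0.0, 85]
```

Call:
{"op": "carry_out", "data": {"plan": [[[-0.664,-0.532,0.082,0.0813,85],[-0.664,-0.532,0.082,0.0813,85],[-0.664,-0.532,0.082,0.0813,85],[-0.664,-0.532,0.082,0.0813,85],[-0.664,-0.532,0.082,0.0813,85]]]}}

```text
clock: 0.6
position: [0.3222, 0.3624, 0.2252]
eef_rot: [[-0.762, 0.648, -0.001], [0.648, 0.762, -0.002], [-0.001, -0.003, -1.0]]
force: [0.3, -0.1, 0.2]
finger_gap: 0.085
grip_force: 0.0
```

Call:
{"op": "carry_out", "data": {"plan": [[[-0.776,-0.347,0.082,0.0813,85],[-0.776,-0.347,0.082,0.0813,85],[-0.776,-0.347,0.082,0.0813,85],[-0.776,-0.347,0.082,0.0813,85],[-0.776,-0.347,0.082,0.0813,85]]]}}

```text
clock: 1.1
position: [0.3966, 0.211, 0.2092]
eef_rot: [[-0.573, 0.819, -0.0], [0.819, 0.573, -0.0], [-0.0, -0.001, -1.0]]
force: [-0.2, 0.5, -0.4]
finger_gap: 0.0852
grip_force: 0.0
```

Call:
{"op": "carry_out", "data": {"plan": [[[-0.839,-0.139,0.082,0.0813,85],[-0.839,-0.139,0.082,0.0813,85],[-0.839,-0.139,0.082,0.0813,85],[-0.839,-0.139,0.082,0.0813,85],[-0.839,-0.139,0.082,0.0813,85]]]}}

```text
clock: 1.6
position: [0.4715, 0.0587, 0.1929]
eef_rot: [[-0.349, 0.937, 0.001], [0.937, 0.349, 0.0], [-0.0, 0.001, -1.0]]
force: [-0.4, -0.7, -0.0]
finger_gap: 0.0847
grip_force: 0.0
```

Call:
{"op": "carry_out", "data": {"plan": [[[-0.847,0.077,0.082,0.0813,85],[-0.847,0.077,0.082,0.0813,85],[-0.847,0.077,0.082,0.0813,85],[-0.847,0.077,0.082,0.0813,85],[-0.847,0.077,0.082,0.0813,85]]]}}

```text
clock: 2.1
position: [0.5453, -0.0943, 0.1763]
eef_rot: [[-0.102, 0.995, 0.001], [0.995, 0.102, 0.0], [0.0, 0.001, -1.0]]
force: [0.3, 0.8, 0.1]
finger_gap: 0.0848
grip_force: 0.0
```

Call:
{"op": "carry_out", "data": {"plan": [[[-0.8,0.288,0.082,0.0812,85],[-0.8,0.288,0.082,0.0812,85],[-0.8,0.288,0.082,0.0812,85],[-0.8,0.288,0.082,0.0812,85],[-0.8,0.288,0.082,0.0812,85]]]}}

```text
clock: 2.6
position: [0.6188, -0.2469, 0.1597]
eef_rot: [[0.152, 0.988, 0.0], [0.988, -0.152, 0.001], [0.001, 0.0, -1.0]]
force: [-0.4, 1.1, -0.0]
finger_gap: 0.0848
grip_force: 0.0
```

Call:
{"op": "carry_out", "data": {"plan": [[[0,0,0.2,0,85],[0,0,0.4,0,85],[0,0,0.6,0,85],[0,0,0.7,0,85],[0,0,0.72,0,85]]]}}

```text
clock: 3.1
position: [0.6145, -0.2421, 0.0134]
eef_rot: [[0.149, 0.989, -0.007], [0.989, -0.149, 0.005], [0.004, -0.008, -1.0]]
force: [-0.5, 0.5, 0.3]
finger_gap: 0.0847
grip_force: 0.0
```

Call:
{"op": "carry_out", "data": {"plan": [[[0,0,0,0,35],[0,0,0,0,35],[0,0,0,0,35],[0,0,0,0,35],[0,0,0,0,35]]]}}

```text
clock: 3.6
position: [0.6187, -0.2474, 0.0186]
eef_rot: [[0.151, 0.988, 0.003], [0.988, -0.151, -0.001], [-0.0, 0.003, -1.0]]
force: [-0.7, 1.4, 6.9]
finger_gap: 0.0395
grip_force: 62.7
```

Call:
{"op": "carry_out", "data": {"plan": [[[0,0,-0.1,0,35],[0,0,-0.25,0,35],[0,0,-0.4,0,35],[0,0,-0.55,0,35],[0,0,-0.67,0,35]]]}}

```text
clock: 4.1
position: [0.6172, -0.2473, 0.1521]
eef_rot: [[0.152, 0.988, 0.001], [0.988, -0.152, -0.0], [-0.0, 0.001, -1.0]]
force: [-0.1, 0.8, -3.8]
finger_gap: 0.0389
grip_force: 61.7
```

Run:
```python
from h import *
from p import plan
A=grab("top");B=grab("scene")
s=manip.observe();print(s["position"],s["force"],s["moment"],s["grip_force"],s["finger_gap"])
r=lambda im,x,y:cv2.resize(im[y:y+100,x:x+100],None,fx=4,fy=4,interpolation=cv2.INTER_CUBIC)
im=np.hstack([r(A["frame"],320,110),r(B["frame"],140,150)])
cv2.imwrite("pics/lift1.png",im[:,:,::-1])
plan([(.6175,-.247,.15,81.3,35)])
```

```text
[ 0.61962276 -0.24841988  0.15456022] [ 0.30217369 -0.12588516 -2.95367166] [ 0.08552089 -0.07901421  0.03237839] 61.80145025253296 0.03934586631826863
[-0.0, 0.0, -0.67, 0.0, 35]
```

View pics/lift1.png

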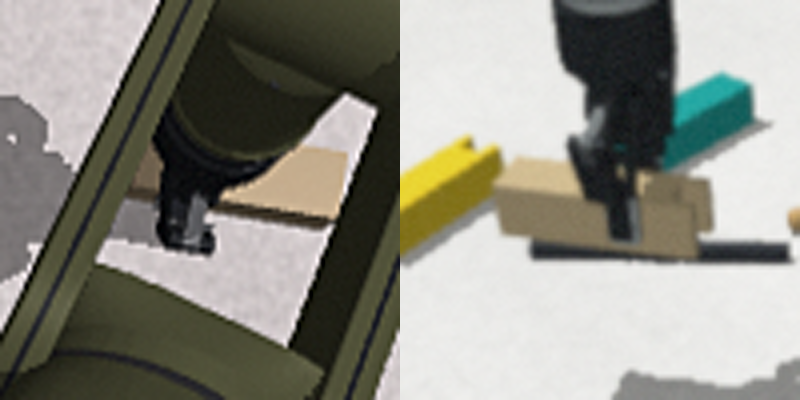

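Run:
```python
from p import plan
plan([(.572,-.133,.15,92,35),(.5277,-.0188,.15,102.3,35)])
```

```text
[0.529, -0.311, 0.0, -0.0594, 35] 
[0.578, -0.201, 0.0, -0.0572, 35]
```

Call:
{"op": "carry_out", "data": {"plan": [[[0.1,-0.06,0,-0.012,35],[0.21,-0.125,0,-0.024,35],[0.32,-0.19,0,-0.036,35],[0.43,-0.25,0,-0.048,35],[0.529,-0.311,0,-0.0594,35]]]}}

```text
clock: 4.7
position: [0.57, -0.1318, 0.1483]
eef_rot: [[-0.036, 0.999, -0.003], [0.999, 0.036, 0.001], [0.001, -0.003, -1.0]]
force: [1.2, -0.0, -3.9]
finger_gap: 0.0389
grip_force: 61.7
```

Call:
{"op": "carry_out", "data": {"plan": [[[0.12,-0.04,0,-0.012,35],[0.24,-0.08,0,-0.024,35],[0.38,-0.13,0,-0.036,35],[0.5,-0.17,0,-0.048,35],[0.578,-0.201,0,-0.0572,35]]]}}

```text
clock: 5.2
position: [0.5254, -0.0174, 0.1487]
eef_rot: [[-0.215, 0.977, -0.004], [0.977, 0.215, 0.001], [0.002, -0.003, -1.0]]
force: [-0.4, -0.0, -3.4]
finger_gap: 0.0392
grip_force: 61.7
```

Run:
```python
from h import *
A=grab("top");B=grab("scene")
s=manip.observe();print(s["position"],s["force"],s["moment"],s["grip_force"],s["finger_gap"])
r=lambda im,x,y:cv2.resize(im[y:y+80,x:x+80],None,fx=5,fy=5,interpolation=cv2.INTER_CUBIC)
im=np.hstack([r(A["frame"],235,150),r(B["frame"],240,165)])
cv2.imwrite("pics/hover.png",im[:,:,::-1])
```

```text
[ 0.52525971 -0.01719071  0.14907462] [ 0.49878716 -0.43444401 -3.55198108] [ 0.09328303  0.01318137 -0.02979698] 61.72707796096802 0.03916430632466988
```

View pics/hover.png

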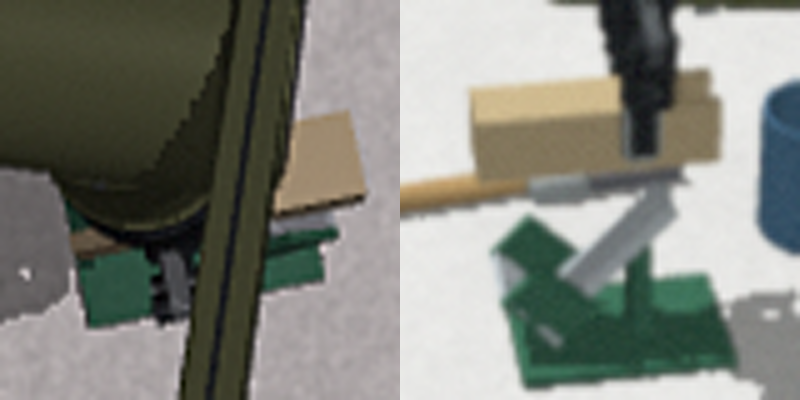

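Run:
```python
from h import *
T=np.load("top0.npy",allow_pickle=True).item()
c=lambda x,y:((x+.5)/5-.5+235,(y+.5)/5-.5+150)
P=onz(T,[c(349,109),c(366,192)],.1715)
print(P.round(4), np.linalg.norm(P[1]-P[0])); C=np.array([.528,-.021])
a=np.radians(102.3);u=np.array([np.cos(a),np.sin(a)]);n=np.array([u[1],-u[0]])
for q in list(P)+[P.mean(0)]: print((q[:2]-C)@u,(q[:2]-C)@n)
q=np.array([.5253,-.0172]); print("tcp",(q-C)@u,(q-C)@n)
```

```text
[[ 0.5647 -0.1014  0.1715]
 [ 0.5258 -0.1095  0.1715]] 0.039723452243621976
-0.08635656447911204 0.018717064751112122
-0.08601045903364683 -0.02100487967727576
-0.08618351175637945 -0.0011439074630817674
tcp 0.004287955225796447 -0.001828507583130336
```

Call:
{"op": "carry_out", "data": {"plan": [[[0,0.005,0.08,0,35],[0,0.005,0.14,0,35],[0,0.005,0.16,0,35],[0,0.005,0.175,0,35],[0,0.005,0.19,0,35]]]}}

```text
clock: 5.8
position: [0.5294, -0.0216, 0.1156]
eef_rot: [[-0.214, 0.977, 0.002], [0.977, 0.214, -0.004], [-0.005, 0.001, -1.0]]
force: [-8.3, -10.6, 31.3]
finger_gap: 0.0396
grip_force: 67.9
```

Call:
{"op": "carry_out", "data": {"plan": [[[0,0,0.01,0,35],[0,0,0.015,0,35],[0,0,0.02,0,35],[0,0,0.025,0,35],[0,0,0.025,0,35]]]}}

```text
clock: 6.3
position: [0.5304, -0.0236, 0.1123]
eef_rot: [[-0.214, 0.977, 0.005], [0.977, 0.214, -0.007], [-0.008, 0.003, -1.0]]
force: [-9.3, -12.6, 33.9]
finger_gap: 0.0389
grip_force: 71.1
```

Run:
```python
from h import *
A=grab("top");B=grab("scene")
s=manip.observe();print(s["position"],s["force"],s["moment"],s["grip_force"],s["finger_gap"])
r=lambda im,x,y:cv2.resize(im[y:y+80,x:x+80],None,fx=5,fy=5,interpolation=cv2.INTER_CUBIC)
im=np.hstack([r(A["frame"],235,150),r(B["frame"],240,165)])
cv2.imwrite("pics/press.png",im[:,:,::-1])
```

```text
[ 0.5303106  -0.02356204  0.112283  ] [ -7.89306008 -12.70050531  33.54070391] [-1.27727891  1.84709538  0.30969128] 71.07284545898438 0.03917417392182744
```

View pics/press.png

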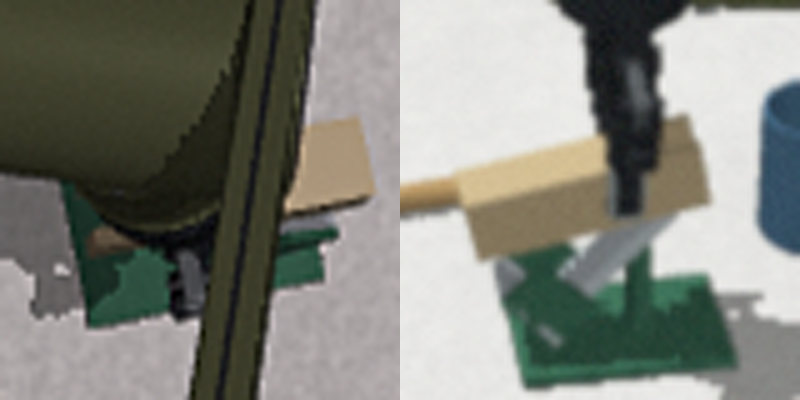

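Call:
{"op": "carry_out", "data": {"plan": [[[0.01,0,0.01,0,35],[0.02,0,0.02,0,35],[0.02,0,0.03,0,35],[0.02,0,0.04,0,35],[0.02,0,0.05,0,35]]]}}

```text
clock: 6.9
position: [0.5322, -0.0245, 0.1044]
eef_rot: [[-0.216, 0.976, 0.011], [0.976, 0.216, -0.016], [-0.018, 0.007, -1.0]]
force: [-11.2, -31.0, 55.7]
finger_gap: 0.039
grip_force: 81.0
```

```bash
cat > ang.py <<'E'
from h import *
# topside outline tilt of the buff post in the scene view: long edge of its near face
def look(name,x=240,y=165,n=80,k=5):
    A=grab("top");B=grab("scene")
    s=manip.observe();print("pos",np.round(s["position"],4),"F",np.round(s["force"],1),"M",np.round(s["moment"],2),round(s["grip_force"],1),round(s["finger_gap"]*1000,1),"t",s["clock"])
    np.save("A.npy",A,allow_pickle=True);np.save("B.npy",B,allow_pickle=True)
    im=B["frame"][y:y+n,x:x+n]; cv2.imwrite("pics/"+name,cv2.resize(im,None,fx=k,fy=k,interpolation=cv2.INTER_CUBIC)[:,:,::-1])
def buff(B,box):
    h=cv2.cvtColor(B["frame"],cv2.COLOR_RGB2HSV).astype(int);m=(h[...,0]>8)&(h[...,0]<30)&(h[...,1]>50)&(h[...,2]>90)
    k=np.zeros(m.shape,np.uint8);x0,y0,x1,y1=box;k[y0:y1,x0:x1]=m[y0:y1,x0:x1]
    cs,_=cv2.findContours(k,cv2.RETR_EXTERNAL,cv2.CHAIN_APPROX_NONE); return [c for c in cs if cv2.contourArea(c)>40]
E
python3 - <<'E'
from ang import *
look("x1.png"); B=np.load("B.npy",allow_pickle=True).item()
for c in buff(B,(245,170,330,240)): print(cv2.contourArea(c),[np.round(v,1) for v in cv2.minAreaRect(c)],cv2.approxPolyDP(c,3,True).reshape(-1,2).tolist())
E
```

```text
pos [ 0.5321 -0.0246  0.1042] F [ -9.3 -29.   41.2] M [-3.78  2.01 -0.18] 79.6 39.1 t 7.0
570.5 [array([264.4, 209.2]), array([23.8, 36.7]), np.float64(78.4)] [[280, 194], [267, 200], [245, 201], [245, 206], [250, 205], [261, 222], [281, 212]]
107.5 [array([294.5, 198.5]), array([19., 11.]), np.float64(90.0)] [[294, 189], [289, 208], [300, 204]]
```

Call:
{"op": "carry_out", "data": {"plan": [[[0.01,0,0.01,0,38.5],[0.02,0,0.01,0,38.5],[0.03,0,0.01,0,38.5],[0.03,0,0.01,0,38.5],[0.03,0,0.01,0,38.5]]]}}

```text
clock: 7.5
position: [0.5322, -0.0243, 0.1039]
eef_rot: [[-0.218, 0.976, 0.013], [0.976, 0.218, -0.025], [-0.027, 0.007, -1.0]]
force: [-10.9, -47.0, 51.8]
finger_gap: 0.039
grip_force: 80.9
```

Run:
```python
from ang import *
look("x2.png"); B=np.load("B.npy",allow_pickle=True).item()
for c in buff(B,(245,170,330,240)): print(cv2.contourArea(c),cv2.approxPolyDP(c,2,True).reshape(-1,2).tolist())
```

```text
pos [ 0.5321 -0.0243  0.1039] F [-11.5 -46.1  51.2] M [-6.61  2.51 -0.12] 81.0 39.1 t 7.6
580.0 [[280, 193], [267, 200], [264, 198], [245, 201], [245, 206], [250, 205], [256, 219], [261, 222], [281, 212]]
99.5 [[294, 189], [289, 209], [300, 204]]
```

Call:
{"op": "carry_out", "data": {"plan": [[[0,0,-0.015,0,38.5],[0,0,-0.03,0,38.5],[0,0,-0.04,0,38.5],[0,0,-0.04,0,38.5],[0,0,-0.04,0,38.5]]]}}

```text
clock: 8.1
position: [0.531, -0.0178, 0.1071]
eef_rot: [[-0.214, 0.977, 0.009], [0.977, 0.214, -0.014], [-0.015, 0.006, -1.0]]
force: [-1.9, -24.5, 18.7]
finger_gap: 0.0391
grip_force: 77.2
```

Call:
{"op": "carry_out", "data": {"plan": [[[0,0,0,0,39.2],[0,0,0,0,39.2],[0,0,0,0,39.2],[0,0,0,0,39.4],[0,0,0,0,39.4]]]}}

```text
clock: 8.6
position: [0.531, -0.0178, 0.107]
eef_rot: [[-0.214, 0.977, 0.009], [0.977, 0.214, -0.014], [-0.015, 0.006, -1.0]]
force: [-0.6, -25.2, 17.4]
finger_gap: 0.0395
grip_force: 44.3
```

Run:
```python
from ang import *
look("x3.png"); B=np.load("B.npy",allow_pickle=True).item()
for c in buff(B,(245,170,330,240)): print(cv2.contourArea(c),cv2.approxPolyDP(c,2,True).reshape(-1,2).tolist())
```

```text
pos [ 0.5311 -0.0178  0.107 ] F [ -1.3 -25.7  17.1] M [-3.92  0.61 -0.29] 44.3 39.8 t 8.7
576.0 [[283, 193], [267, 200], [264, 198], [245, 201], [245, 206], [252, 205], [262, 221], [284, 211]]
102.0 [[296, 188], [291, 207], [302, 203]]
```

Call:
{"op": "carry_out", "data": {"plan": [[[-0.015,0,0,0,39.4],[-0.03,0,0,0,39.4],[-0.04,0,0,0,39.6],[-0.04,0,0,0,39.6],[-0.04,0,0,0,39.6]]]}}

```text
clock: 9.2
position: [0.531, -0.0188, 0.1062]
eef_rot: [[-0.211, 0.977, 0.006], [0.977, 0.211, -0.002], [-0.003, 0.005, -1.0]]
force: [-1.7, -3.3, 16.2]
finger_gap: 0.0397
grip_force: 29.9
```

Call:
{"op": "carry_out", "data": {"plan": [[[0,0,0,0,39.7],[0,0,0,0,39.7],[0,0,0,0,39.8],[0,0,0,0,39.8],[0,0,0,0,39.8]]]}}

```text
clock: 9.7
position: [0.5311, -0.0188, 0.1061]
eef_rot: [[-0.212, 0.977, 0.006], [0.977, 0.212, -0.002], [-0.003, 0.005, -1.0]]
force: [-0.7, -3.1, 15.5]
finger_gap: 0.04
grip_force: 16.9
```

Run:
```python
from ang import *
look("x4.png"); B=np.load("B.npy",allow_pickle=True).item()
for c in buff(B,(245,170,330,240)): print(cv2.contourArea(c),cv2.approxPolyDP(c,2,True).reshape(-1,2).tolist())
```

```text
pos [ 0.5311 -0.0188  0.1061] F [-2.1 -2.9 15.6] M [-0.31  0.49 -0.23] 16.9 39.7 t 9.8
568.5 [[282, 193], [266, 201], [264, 198], [245, 201], [245, 206], [253, 205], [261, 222], [267, 217], [283, 212]]
109.5 [[295, 187], [291, 208], [302, 202]]
```

Call:
{"op": "carry_out", "data": {"plan": [[[0,0,0.01,0,39.85],[0,0,0.02,0,39.85],[0,0,0.03,0,39.85],[0,0,0.03,0,39.85],[0,0,0.03,0,39.85]]]}}

```text
clock: 10.3
position: [0.5309, -0.0184, 0.1002]
eef_rot: [[-0.212, 0.977, 0.006], [0.977, 0.212, -0.002], [-0.003, 0.005, -1.0]]
force: [-2.2, -1.6, 17.2]
finger_gap: 0.0398
grip_force: 14.2
```

Run:
```python
from ang import *
look("x5.png"); B=np.load("B.npy",allow_pickle=True).item()
for c in buff(B,(245,170,330,240)): print(cv2.contourArea(c),cv2.approxPolyDP(c,2,True).reshape(-1,2).tolist())
```

```text
pos [ 0.5309 -0.0184  0.1002] F [-1.9 -0.5 16.6] M [-0.18  0.55 -0.18] 14.2 39.8 t 10.4
569.0 [[282, 194], [268, 200], [245, 201], [245, 206], [253, 205], [261, 222], [282, 212]]
96.5 [[295, 187], [291, 208], [302, 202]]
```

View pics/x5.png

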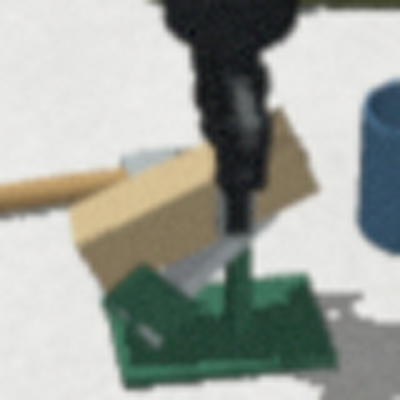

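Call:
{"op": "carry_out", "data": {"plan": [[[0,0,0,0,40.2],[0,0,0,0,41],[0,0,0,0,43],[-0.018,0,-0.021,0,43],[-0.036,0,-0.042,0,43]]]}}

```text
clock: 10.9
position: [0.5291, -0.0241, 0.1053]
eef_rot: [[-0.213, 0.977, -0.002], [0.977, 0.213, 0.0], [0.001, -0.002, -1.0]]
force: [0.8, -0.1, -0.2]
finger_gap: 0.043
grip_force: 0.2
```

Call:
{"op": "carry_out", "data": {"plan": [[[0,0,0,0,43],[0,0,0,0,38],[0,0,0,0,36],[0,0,0,0,36],[0,0,0,0,36]]]}}

```text
clock: 11.4
position: [0.5299, -0.0245, 0.106]
eef_rot: [[-0.213, 0.977, 0.0], [0.977, 0.213, -0.001], [-0.001, 0.0, -1.0]]
force: [-0.4, -4.5, 6.2]
finger_gap: 0.0394
grip_force: 59.6
```

Call:
{"op": "carry_out", "data": {"plan": [[[0.005,0,-0.015,0,36],[0.02,0,-0.025,0,36],[0.04,0,-0.035,0,36],[0.06,0,-0.045,0,36],[0.06,0,-0.045,0,36]]]}}

```text
clock: 11.9
position: [0.5268, -0.0113, 0.1147]
eef_rot: [[-0.214, 0.977, -0.001], [0.977, 0.214, 0.001], [0.001, -0.0, -1.0]]
force: [-0.1, 1.2, -4.1]
finger_gap: 0.0391
grip_force: 60.5
```

Run:
```python
from ang import *
look("x6.png"); B=np.load("B.npy",allow_pickle=True).item()
for c in buff(B,(245,170,330,240)): print(cv2.contourArea(c),cv2.approxPolyDP(c,2,True).reshape(-1,2).tolist())
```

```text
pos [ 0.5271 -0.0119  0.1146] F [ 0.3 -0.2 -4.1] M [ 0.09 -0.   -0.  ] 60.5 39.4 t 12.0
552.0 [[285, 191], [266, 200], [245, 201], [245, 206], [256, 204], [265, 219], [287, 209], [284, 206]]
128.0 [[299, 184], [294, 205], [306, 199]]
```

```bash
cat >> ang.py <<'E'
C=np.array([.528,-.021]);_a=np.radians(102.3);U=np.array([np.cos(_a),np.sin(_a)]);N=np.array([U[1],-U[0]])
def onface(B,px,off=.02,C=C,U=U,N=N):
    o,d=rays(B,px); t=(off-(o[:2]-C)@N)/(d[:,:2]@N); P=o+d*t[:,None]
    return np.c_[(P[:,:2]-C)@U*1000,P[:,2]*1000].round(1)   # along, height, mm
E
python3 - <<'E'
from ang import *
B=np.load("B.npy",allow_pickle=True).item()
p=onface(B,[(265,220),(307,200),(256,204)]);print(p)
v=p[1]-p[0];print(np.degrees(np.arctan2(v[1],v[0])),np.hypot(*v)); q=p[2]-p[0];print(np.hypot(*q))
print("bed edge nearside",onface(B,[(240+247/5,195+68/5)],.015), "E nominal 28,101; stop top inner nominal -68,56")
E
```

```text
[[-59.7  65. ]
 [ 62.9 121.7]
 [-84.3 123.1]]
24.819578858406164 135.07645982923893
63.09334354747733
bed edge nearside [[12.9 94. ]] E nominal 28,101; stop top inner nominal -68,56
```

Call:
{"op": "carry_out", "data": {"plan": [[[-0.01,0,0.01,0,36],[-0.02,0,0.02,0,36],[-0.02,0,0.025,0,36],[-0.02,0,0.025,0,39.4],[-0.02,0,0.025,0,39.7]]]}}

```text
clock: 12.5
position: [0.5282, -0.0165, 0.1098]
eef_rot: [[-0.213, 0.977, 0.0], [0.977, 0.213, -0.001], [-0.001, 0.0, -1.0]]
force: [-1.1, -1.5, -1.4]
finger_gap: 0.0397
grip_force: 23.2
```

Call:
{"op": "carry_out", "data": {"plan": [[[-0.005,0,0.01,0,39.8],[-0.01,0,0.02,0,39.8],[-0.015,0,0.03,0,39.8],[-0.02,0,0.04,0,39.8],[-0.02,0,0.05,0,39.8]]]}}

```text
clock: 13.0
position: [0.5294, -0.0212, 0.1012]
eef_rot: [[-0.214, 0.977, 0.001], [0.977, 0.214, -0.002], [-0.002, 0.001, -1.0]]
force: [-6.6, -3.6, 26.3]
finger_gap: 0.0401
grip_force: 15.1
```

Run:
```python
from ang import *
look("x7.png"); B=np.load("B.npy",allow_pickle=True).item()
for c in buff(B,(245,170,330,240)): print(cv2.contourArea(c),cv2.approxPolyDP(c,2,True).reshape(-1,2).tolist())
```

```text
pos [ 0.5294 -0.0212  0.1012] F [-3.8 -4.2 10.8] M [-0.58  0.72  0.09] 13.6 40.1 t 13.1
87.5 [[264, 199], [245, 201], [245, 206], [264, 203]]
355.5 [[281, 194], [259, 214], [261, 222], [268, 216], [277, 221], [286, 213], [281, 211]]
104.0 [[294, 187], [290, 208], [302, 198]]
```

View pics/x7.png

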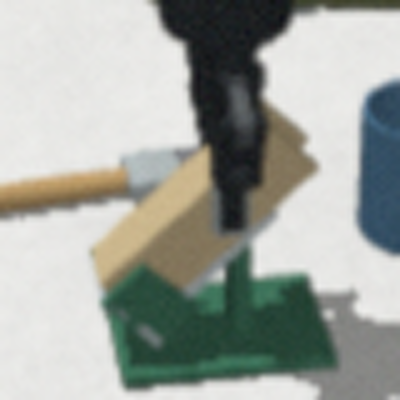

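Call:
{"op": "carry_out", "data": {"plan": [[[-0.01,0,0.01,0,39.8],[-0.02,0,0.02,0,39.8],[-0.02,0,0.02,0,40],[-0.02,0,0.02,0,40.2],[-0.02,0,0.02,0,40.5]]]}}

```text
clock: 13.6
position: [0.5303, -0.0241, 0.0967]
eef_rot: [[-0.213, 0.977, 0.002], [0.977, 0.213, -0.0], [-0.001, 0.002, -1.0]]
force: [-2.5, -1.7, 5.5]
finger_gap: 0.0404
grip_force: 0.0
```

Call:
{"op": "carry_out", "data": {"plan": [[[0,0,0,0,41],[0,0,0,0,43],[0,0,0,0,46],[0,0,0,0,50],[0,0,0,0,50]]]}}

```text
clock: 14.1
position: [0.5298, -0.0239, 0.0954]
eef_rot: [[-0.213, 0.977, -0.0], [0.977, 0.213, 0.0], [0.0, -0.0, -1.0]]
force: [-0.7, -0.4, -0.4]
finger_gap: 0.0498
grip_force: 0.0
```

Run:
```python
from ang import *
look("x8.png"); B=np.load("B.npy",allow_pickle=True).item()
for c in buff(B,(245,170,330,240)): print(cv2.contourArea(c),cv2.approxPolyDP(c,2,True).reshape(-1,2).tolist())
print(manip.observe().keys())
```

```text
pos [ 0.5297 -0.0239  0.0955] F [ 0.7 -0.5  0.1] M [ 0.05  0.02 -0.04] 0.0 49.9 t 14.2
85.5 [[264, 199], [245, 201], [245, 206], [264, 203]]
334.5 [[280, 195], [259, 214], [261, 222], [268, 216], [277, 221], [283, 215], [280, 212]]
123.5 [[292, 185], [290, 209], [302, 198]]
dict_keys(['clock', 'q', 'dq', 'joint_torque', 'position', 'eef_rot', 'force', 'moment', 'grip_force', 'finger_gap'])
```

Run:
```python
from ang import *
B=np.load("B.npy",allow_pickle=True).item()
p=onface(B,[(277,221.5),(303,198),(259,213)]);print(p)
v=p[1]-p[0];print(np.degrees(np.arctan2(v[1],v[0])),np.hypot(*v))
h=cv2.cvtColor(B["frame"],cv2.COLOR_RGB2HSV).astype(int)
for y in range(180,206,2): print(y,"".join("#" if 8<h[y,x,0]<30 and h[y,x,1]>50 and h[y,x,2]>60 else "." for x in range(275,312)))
```

```text
[[-24.4  55.8]
 [ 51.  129.7]
 [-76.6  91.5]]
44.42437523289081 105.57637046233404
180 .....................................
182 .....................................
184 .....................................
186 ................###..................
188 .................####................
190 .................#######.............
192 .................########............
194 .................########............
196 ...####..........#########...........
198 .######.........############.........
200 #######.........##########...........
202 #######.........#######..............
204 #######........#######...............
```

Call:
{"op": "carry_out", "data": {"plan": [[[0.02,0,-0.025,0,50],[0.04,0,-0.05,0,50],[0.07,0,-0.085,0,50],[0.098,0,-0.122,0,50],[0.098,0,-0.122,0,50]]]}}

```text
clock: 14.7
position: [0.5262, -0.0039, 0.1216]
eef_rot: [[-0.214, 0.977, 0.003], [0.977, 0.214, 0.0], [-0.001, 0.002, -1.0]]
force: [-0.3, -0.0, 0.2]
finger_gap: 0.0499
grip_force: 0.0
```

Call:
{"op": "carry_out", "data": {"plan": [[[0,0,0,0,44],[0,0,0,0,40],[0,0,0,0,36],[0,0,0,0,36],[0,0,0,0,36]]]}}

```text
clock: 15.2
position: [0.5257, -0.0047, 0.1203]
eef_rot: [[-0.213, 0.977, 0.0], [0.977, 0.213, 0.0], [0.0, 0.0, -1.0]]
force: [-1.8, 1.6, 5.5]
finger_gap: 0.0393
grip_force: 59.8
```

Call:
{"op": "carry_out", "data": {"plan": [[[0,0,-0.05,0,36],[0,0,-0.12,0,36],[0,0,-0.22,0,36],[0,0,-0.32,0,36],[0,0,-0.4,0,36]]]}}

```text
clock: 15.7
position: [0.5251, -0.005, 0.2006]
eef_rot: [[-0.213, 0.977, -0.001], [0.977, 0.213, -0.0], [0.0, -0.001, -1.0]]
force: [1.5, -0.6, -4.0]
finger_gap: 0.0394
grip_force: 61.2
```

Run:
```python
from ang import *
look("x9.png",x=240,y=110,n=100,k=4); B=np.load("B.npy",allow_pickle=True).item()
for c in buff(B,(245,100,330,240)): print(cv2.contourArea(c),cv2.approxPolyDP(c,2,True).reshape(-1,2).tolist())
s=manip.observe();print(np.array(s["eef_rot"]).round(3).tolist())
```

```text
pos [ 0.5268 -0.0051  0.2019] F [ 0.3  0.3 -3.7] M [ 0.1   0.01 -0.05] 61.3 39.1 t 15.8
707.5 [[287, 163], [258, 190], [259, 198], [245, 201], [245, 206], [269, 204], [292, 183], [287, 180]]
99.5 [[245, 108], [245, 112], [271, 112], [269, 108]]
[[-0.213, 0.977, 0.004], [0.977, 0.213, -0.001], [-0.001, 0.003, -1.0]]
```

Run:
```python
import json
from p import plan
json.dump([.5259,-.005,.2003,102.3],open("cmd.json","w"))
plan([(.526,.04,.28,102.3,36),(.535,.20,.28,103,36),(.5445,.3689,.28,104,36),(.5445,.3689,.125,104,36)])
```

```text
[0.22, 0.048, -0.399, -0.0, 36] 
[0.772, 0.215, 0.0, -0.0039, 36] 
[0.812, 0.236, 0.0, -0.0055, 36] 
[-0.0, 0.0, 0.776, -0.0, 36]
```

Call:
{"op": "carry_out", "data": {"plan": [[[0,0,-0.1,0,36],[0.02,0.01,-0.2,0,36],[0.08,0.02,-0.3,0,36],[0.15,0.035,-0.37,0,36],[0.22,0.048,-0.399,0,36]]]}}

```text
clock: 16.3
position: [0.5256, 0.0406, 0.28]
eef_rot: [[-0.212, 0.977, 0.0], [0.977, 0.212, -0.0], [-0.0, 0.0, -1.0]]
force: [0.6, -0.0, -4.2]
finger_gap: 0.0396
grip_force: 61.8
```

Call:
{"op": "carry_out", "data": {"plan": [[[0.15,0.042,0,-0.001,36],[0.31,0.086,0,-0.002,36],[0.47,0.13,0,-0.003,36],[0.63,0.175,0,-0.0039,36],[0.772,0.215,0,-0.0039,36]]]}}

```text
clock: 16.8
position: [0.5336, 0.2019, 0.2779]
eef_rot: [[-0.225, 0.974, -0.003], [0.974, 0.225, -0.001], [-0.0, -0.003, -1.0]]
force: [-0.7, 0.3, -4.6]
finger_gap: 0.0391
grip_force: 61.7
```

Call:
{"op": "carry_out", "data": {"plan": [[[0.17,0.05,0,-0.001,36],[0.35,0.1,0,-0.002,36],[0.53,0.154,0,-0.004,36],[0.7,0.203,0,-0.0055,36],[0.812,0.236,0,-0.0055,36]]]}}

```text
clock: 17.3
position: [0.5431, 0.3718, 0.2774]
eef_rot: [[-0.243, 0.97, -0.003], [0.97, 0.243, -0.001], [-0.0, -0.003, -1.0]]
force: [-0.6, 0.1, -3.6]
finger_gap: 0.0394
grip_force: 61.6
```

Call:
{"op": "carry_out", "data": {"plan": [[[0,0,0.16,0,36],[0,0,0.33,0,36],[0,0,0.5,0,36],[0,0,0.66,0,36],[0,0,0.776,0,36]]]}}

```text
clock: 17.8
position: [0.5417, 0.3682, 0.1201]
eef_rot: [[-0.242, 0.97, -0.006], [0.97, 0.242, -0.003], [-0.002, -0.006, -1.0]]
force: [-0.0, 0.7, -2.8]
finger_gap: 0.0394
grip_force: 61.6
```

```bash
cat >> ang.py <<'E'
C2=np.array([.5505,.3446]);_b=np.radians(104);U2=np.array([np.cos(_b),np.sin(_b)]);N2=np.array([U2[1],-U2[0]])
def rows(B,y0,y1,x0,x1,st=3):
    h=cv2.cvtColor(B["frame"],cv2.COLOR_RGB2HSV).astype(int)
    for y in range(y0,y1,st): print(y,"".join("#" if 8<h[y,x,0]<32 and h[y,x,1]>75 and h[y,x,2]>90 else ("o" if 8<h[y,x,0]<32 and h[y,x,1]>30 else ".") for x in range(x0,x1)))
E
python3 - <<'E'
from ang import *
look("x10.png",x=340,y=150,n=120,k=4); B=np.load("B.npy",allow_pickle=True).item()
rows(B,180,262,340,440)
E
```

```text
pos [0.5401 0.3671 0.1185] F [-0.6 -0.2 -3.7] M [ 0.12  0.07 -0.02] 61.8 39.3 t 17.9
180 ....................................................................................................
183 ....................................................................................................
186 ....................................................................................................
189 ....................................................................................................
192 .................................................................................oo.................
195 ......................................................ooooo...................ooo#ooo...............
198 ......................oooooooooooooo.................#######################o#o###ooo...oo..........
201 ......................oooooooooooooo................o######################o#o#oo#ooo...............
204 ......................ooooooooooooooooooo...........########################oo####oo........ooooo...
207 .....................ooooooooooooooooooo............o#############
[... 1224 characters left out ...]
oooooooooooooooooooooooooooooooo...........ooooooooooooooooooo........
246 ...........ooooooooooooooooooooooooooooooooooooooooooooooooooooooooooooooooooooooooooooooooooo......
249 .............ooooooooooooooooooooooooooooooooooooooooooooooooooooooooooooooooooooooooooooooooooo....
252 .............oooooooooooooooooooooooooooooooooooooooooooooooooooooooooooooooooooooooooooooooooooo...
255 .............ooooooooooooooooooooooooooooooooooooooooooooooooooooooooooooooooooooooooo..............
258 .............oooooooooooooooooooooooooooooooooooooooooooooooo.......................................
261 ...............oooooooooooooooooooooo...............................................................
```

Call:
{"op": "carry_out", "data": {"plan": [[[0,0,0,0,39.5],[0,0,0,0,39.7],[0,0,0,0,39.8],[0,0,0,0,39.85],[0,0,0,0,39.88]]]}}

```text
clock: 18.4
position: [0.5447, 0.3693, 0.1259]
eef_rot: [[-0.242, 0.97, 0.002], [0.97, 0.242, 0.001], [0.0, 0.002, -1.0]]
force: [0.7, -0.0, -4.8]
finger_gap: 0.0402
grip_force: 8.2
```

Call:
{"op": "carry_out", "data": {"plan": [[[0,0,0,0,39.9],[0,0,0,0,39.9],[0,0,0,0,39.92],[0,0,0,0,39.92],[0,0,0,0,39.92]]]}}

```text
clock: 18.9
position: [0.5443, 0.3693, 0.125]
eef_rot: [[-0.242, 0.97, 0.0], [0.97, 0.242, 0.0], [0.0, 0.0, -1.0]]
force: [-1.0, 0.5, -0.3]
finger_gap: 0.0401
grip_force: 5.6
```

Run:
```python
from ang import *
look("x11.png",x=340,y=150,n=120,k=4); B=np.load("B.npy",allow_pickle=True).item()
rows(B,195,240,370,440)
```

```text
pos [0.5443 0.3693 0.125 ] F [-0.1  0.3 -0.7] M [0.12 0.3  0.01] 5.6 39.8 t 19.0
195 ........................ooooo...................o#ooo###o..ooo........
198 oooooo.................########################oo#o##o##o.............
201 oooooo................o###########################oo#oo...............
204 ooooooooooo...........##########################o#o#o#o........o##oo..
207 oooooooooo............o######################oo##o##oo........ooooo...
210 ooooooooo..............###################o#o##oooo#oo........ooo.....
213 oooooooo...............o#################o#o##o#o##ooooooooo#o........
216 oooooooo...........................oo#####o#o#o#ooo##o#o#oooo.........
219 oooooooo..........................ooooooo####o##ooo###o##o............
222 ooooooo.......................ooooo#ooooooo####o##ooo##o..............
225 ooooooooooooooooooooooooooooooooo#oooooooo#o##o##oo#oo................
228 oooooooooooooooooooooooooooooooooo##o#o##o#o###o#ooo..................
231 ooooooooooooooooooooooooo....o##o##oooo##o##oooo#ooo..................
234 ooooooooooooooooooooooooo...oooo###o#o###ooooo##oooooo................
237 ooooooooooooooooooooooooooo...oooooo#o##o#####o...oooooo..............
```

View pics/x11.png

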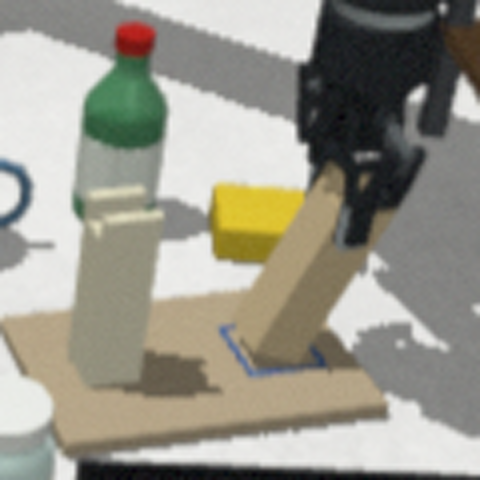

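Run:
```python
from ang import *
B=np.load("B.npy",allow_pickle=True).item()
f=lambda x,y:(340+(x+.5)/4-.5,150+(y+.5)/4-.5)
print(onface(B,[f(302,369),f(256,357),f(388,213),f(232,330)],.02,C2,U2,N2))
print(onz(B,[f(302,369)],.015), "N off",(onz(B,[f(302,369)],.015)[0,:2]-C2)@N2,(onz(B,[f(302,369)],.015)[0,:2]-C2)@U2)
# mark corners seen
print("mark front corner",[(onz(B,[f(*q)],.015)[0,:2]-C2)@np.c_[U2,N2] for q in ((325,366),(252,376),(222,328))])
```

```text
[[ 12.7   9.8]
 [-25.4  26.2]
 [ 51.6 140. ]
 [-47.9  53.5]]
[[0.57355357 0.3595431  0.015     ]] N off 0.0259838405406291 0.00892206027435247
mark front corner [array([0.02670465, 0.02574242]), array([-0.02971862,  0.02701736]), array([-0.02743931, -0.03097136])]
```

Run:
```python
from ang import *
B=np.load("B.npy",allow_pickle=True).item()
f=lambda x,y:(340+(x+.5)/4-.5,150+(y+.5)/4-.5)
g=cv2.cvtColor(B["frame"],cv2.COLOR_RGB2GRAY).astype(int)
for y in range(200,244,3): print(y," ".join("%3d"%v for v in g[y,396:440]))
for a,b in(((385,240),(322,335)),((325,235),(256,350))):
    p=onface(B,[f(*a),f(*b)],.02,C2,U2,N2);v=p[0]-p[1];print(p.tolist(),np.degrees(np.arctan2(v[1],v[0])))
```

```text
200 188 185 186 188 187 187 187 186 186 185 185 184 185 187 187 186 185 185 183 178 158 157 156 154 154 156 158 161 155 110  53  32  34  30  30  26  28  27  34  32  26  30  27  35
203 188 189 187 187 188 189 191 186 186 188 187 188 187 188 189 185 185 180 163 155 157 156 156 157 157 155 155 151 126 105 105  69  29  26  25  32  34  51  92  97 103 103 113 126
206 183 184 184 186 187 187 188 186 188 188 188 184 187 185 187 180 166 158 157 152 157 158 155 153 155 153 152 132 100 106  97  54  34  26  27  28  54 103 115 119 121 129 133 132
209 123 118 118 118 122 123 121 119 122 123 123 122 125 134 146 153 158 154 156 156 155 156 154 154 152 135 118  86 109 103  52  30  32  25  28  38  92 114 122 131 129 132 130 130
212 118 121 119 120 114 116 118 121 116 115 116 121 140 156 154 156 155 154 156 156 156 156 154 140 121 116 120 118 117 111 103 100  99 104 109 117 133 136 133 130 131 132 131 133
215 196 192 145 136 133 130 132 131 127 123 137 154 155 157 156 154 157 157 153 158 153 145 126 121 118 117 119 116 116 117 117 117 117 116 122 142 216 224 220 193 151 134 133 128
218 233 232 231 228 
[... 995 characters left out ...]
 190 223 225 226 224 166 142 139 135 134 131 132 133 133 131 130
236 156 116 121 140 135 123 141 148 138 118 115 121 117 118 119 120 118 121 117 114 115  95  83  89  94  91  92  90  94 119 196 222 157 143 134 131 130 132 134 134 132 134 136 176
239 165 163 157 112 119 142 132 100  95  97 102 100 105 106 110 113 112 114 116 104  95  94  80  70  65  87  93  92  94  95  92  95 104 124 132 128 131 129 130 132 131 133 132 129
242 166 166 165 164 158 127 120 131 114 105 101  96  99  94  99 108 108 107 113 114 128 129 128 130 129 129 107 131 137 135 137 137 135 135 142 128 129 132 134 133 136 133 132 135
[[54.2, 117.3], [22.6, 39.3]] 67.94574228959702
[[7.9, 127.2], [-26.5, 32.7]] 69.99742333034447
```

Call:
{"op": "carry_out", "data": {"plan": [[[-0.02,0,-0.003,0,39.92],[-0.04,0,-0.005,0,39.92],[-0.06,0,-0.006,0,39.92],[-0.08,0,-0.006,0,39.92],[-0.1,0,-0.006,0,39.92]]]}}

```text
clock: 19.5
position: [0.5493, 0.3492, 0.1261]
eef_rot: [[-0.241, 0.97, 0.0], [0.97, 0.241, 0.0], [-0.0, 0.0, -1.0]]
force: [-0.6, -0.1, 1.0]
finger_gap: 0.0397
grip_force: 5.8
```

Call:
{"op": "carry_out", "data": {"plan": [[[-0.02,0,0.001,0,39.92],[-0.04,0,0.003,0,39.92],[-0.06,0,0.005,0,39.92],[-0.08,0,0.006,0,39.92],[-0.1,0,0.006,0,39.92]]]}}

```text
clock: 20.0
position: [0.5539, 0.3299, 0.1242]
eef_rot: [[-0.242, 0.97, -0.0], [0.97, 0.242, -0.0], [-0.0, -0.0, -1.0]]
force: [0.1, 0.2, -2.9]
finger_gap: 0.0401
grip_force: 5.4
```

```bash
cat >> ang.py <<'E'
def gray(B,y0,y1,x0,x1,st=3):
    g=cv2.cvtColor(B["frame"],cv2.COLOR_RGB2GRAY).astype(int)
    for y in range(y0,y1,st): print(y," ".join("%3d"%v for v in g[y,x0:x1]))
E
python3 - <<'E'
from ang import *
look("x12.png",x=340,y=150,n=120,k=4); B=np.load("B.npy",allow_pickle=True).item()
gray(B,195,250,390,430,4)
E
```

```text
pos [0.5539 0.3295 0.1241] F [ 1.7 -0.2 -1.7] M [-0.11 -0.06 -0.03] 5.4 40.3 t 20.1
195 232 232 230 228 220 218 218 215 216 222 216 217 223 172  85  94 123 125 122 116 111  81  40  29  28  58  90  74  33  32  30  32  27  32  36  40  41  31  34  93
199 235 232 212 151 178 186 189 186 186 186 186 182 161 105 100 125 123 121 119 120 117  80  40  32  36  43  38  28  33  25  29  26  25  24  29  21  34  83 125 136
203 155 175 124 124 162 182 186 189 189 188 186 180 131 106 122 125 125 122 146 147 121 111  75  39  29  30  30  31  24  32  34  41  35  42  46  75 101 107 114 133
207 146 140 125 118 131 146 155 159 161 162 160 162 140 126 128 128 128 124 123 123 101 108  88  35  31  30  31  33  58 111 117 113 118 125 143 142 112 109 106 121
211 234 232 222 134 122 120 121 118 116 118 120 124 125 129 125 126 126 127 121  97 108  95  42  26  30  25  29  50 104 120 121 117 118 118 118 116 117 117 118 118
215 235 236 234 227 203 198 199 189 149 137 126 125 127 127 126 128 125 123 122 116 117 116 119 116 115 116 117 119 116 114 115 117 115 118 116 117 116 117 122 127
219 235 235 234 235 232 235 232 
[... 579 characters left out ...]
  93  94 113 188 220 223 223 224 223 203 225
235 164 166 169 167 165 161 147 119 123 125 126 126 124 120 118 118 121 117 120 117 116 118 117 117 116 111  73  67  91  91  94  94  91  93  95 108 131 136 134 140
239 143 162 166 169 165 167 166 166 157 114 111 123 118 120 120 117 116 117 116 119 118 118 120 115 109  95  91  92  78  65  71  90  97  96  93  95  97  96 105 128
243 108 138 164 167 169 166 167 168 167 165 165 147 116 124 125 120 120 123 138 131 130 132 133 132 134 137 134 133 106 100  94  93  91  93  93  94  92  94  93  93
247  99 102 104 104 114 141 165 166 167 169 168 166 167 166 165 168 168 165 167 169 165 168 165 166 167 165 165 167 165 167 164 166 162 160 140 137 135 136 131 105
```

Run:
```python
from ang import *
B=np.load("B.npy",allow_pickle=True).item()
for a,b in(((420,215+4),(415,239)),((409,219),(402.5,235))):
    p=onface(B,[a,b],.02,C2,U2,N2);v=p[0]-p[1];print(p.tolist(),np.degrees(np.arctan2(v[1],v[0])))
q=onz(B,[(402,240.5),(414.5,242)],.015);print((q[:,:2]-C2)@np.c_[U2,N2])
```

```text
[[12.3, 91.0], [10.3, 20.7]] 88.37040315483766
[[-21.1, 95.3], [-31.3, 41.0]] 79.36123339049324
[[-0.02537815  0.01304426]
 [ 0.00690395  0.02619889]]
```

Call:
{"op": "carry_out", "data": {"plan": [[[0,0,0.01,0,39.9],[0,0,0.02,0,39.9],[0,0,0.025,0,39.9],[0,0,0.025,0,39.9],[0,0,0.025,0,39.9]]]}}

```text
clock: 20.6
position: [0.5544, 0.3298, 0.1227]
eef_rot: [[-0.242, 0.97, 0.002], [0.97, 0.242, -0.0], [-0.001, 0.002, -1.0]]
force: [-2.4, -4.0, 14.4]
finger_gap: 0.0407
grip_force: 12.0
```

Run:
```python
from ang import *
look("x13.png",x=340,y=150,n=120,k=4); B=np.load("B.npy",allow_pickle=True).item()
gray(B,212,250,392,424,3)
```

```text
pos [0.5544 0.3299 0.1227] F [-3.  -3.8 14.2] M [-0.68  0.77 -0.03] 12.0 40.2 t 20.7
212 221 138 123 121 118 114 119 117 119 126 126 126 126 125 126 125 119 104 110 106  56  37  32  29  35  56 103 117 118 119 119 117
215 234 228 204 202 200 192 145 136 125 124 123 127 126 125 124 123 123 117 117 112 114 115 116 114 116 117 117 117 118 117 117 118
218 234 234 233 232 231 232 226 189 135 127 125 126 127 126 124 122 118 118 118 119 116 117 115 117 115 118 120 123 146 191 196 187
221 233 231 231 232 229 228 210 139 124 127 127 125 124 126 121 118 120 119 119 116 116 116 118 117 117 118 117 150 221 228 228 230
224 168 170 169 166 169 160 134 124 130 124 126 124 127 123 115 116 118 116 117 117 117 118 118 118 117 119 147 216 229 230 231 229
227 168 167 165 166 162 143 128 123 125 129 128 125 120 120 118 118 118 119 118 118 116 117 116 120 117 125 168 211 222 227 227 227
230 168 163 165 163 146 127 125 125 125 128 129 123 123 116 116 120 116 120 117 117 116 118 120 118 116 100  96  95 101 145 222 227
233 166 167 157 121 116 124 125 125 127 124 125 126 116 117 117 116 118 119 118 116 116 118 119 116 102  93  92  94  93  96  95 111
236 169 164 166 169 158 120 116 124 126 124 123 117 117 117 117 117 119 116 116 116 118 118 116 104  82  63  79  92  96  91  95  92
239 166 169 166 169 165 167 156 116 116 124 121 118 120 114 118 117 119 117 117 115 120 117 110  96  95  94  81  65  67  87  93  92
242 165 165 167 169 169 167 168 167 160 130  97 108 112 104  99  99  98  83  80  87  83  85  84  84  82  87  79  81  83  83  94  93
245 161 166 165 167 170 167 164 166 167 164 165 165 168 165 165 164 165 165 168 166 167 163 168 168 166 166 162 159 141 133 106  99
248 138 139 139 148 163 165 166 166 165 168 168 165 163 165 167 164 166 167 164 166 167 167 164 167 166 163 164 165 165 164 167 166
```

Run:
```python
from ang import *
B=np.load("B.npy",allow_pickle=True).item()
def W(u,n,z): return np.r_[C2+u*U2+n*N2,z]
for u,n in((-.01,0),(0,0),(-.01,.005)):
    for du,dn in((.02,.02),(-.02,.02),(-.02,-.02)):
        print(u,n,du,dn,proj(B,[W(u+du,n+dn,.015),W(u+du,n+dn,.080)]).round(1).tolist())
```

```text
-0.01 0 0.02 0.02 [[414.6, 240.6], [418.5, 222.3]]
-0.01 0 -0.02 0.02 [[401.5, 242.1], [405.1, 223.8]]
-0.01 0 -0.02 -0.02 [[395.8, 233.9], [399.2, 215.8]]
0 0 0.02 0.02 [[417.8, 240.2], [421.9, 221.9]]
0 0 -0.02 0.02 [[404.8, 241.8], [408.5, 223.4]]
0 0 -0.02 -0.02 [[399.0, 233.5], [402.5, 215.5]]
-0.01 0.005 0.02 0.02 [[415.3, 241.6], [419.3, 223.3]]
-0.01 0.005 -0.02 0.02 [[402.2, 243.2], [405.9, 224.8]]
-0.01 0.005 -0.02 -0.02 [[396.5, 234.9], [399.9, 216.8]]
```

Call:
{"op": "carry_out", "data": {"plan": [[[0,0,-0.01,0,39.9],[0,0,-0.015,0,39.95],[0,0,-0.015,0,40.1],[0,0,-0.015,0,40.3],[0,0,-0.015,0,40.6]]]}}

```text
clock: 21.2
position: [0.5539, 0.3305, 0.1224]
eef_rot: [[-0.242, 0.97, -0.0], [0.97, 0.242, 0.0], [0.0, -0.0, -1.0]]
force: [-0.6, 0.0, -0.7]
finger_gap: 0.0404
grip_force: 0.0
```

Call:
{"op": "carry_out", "data": {"plan": [[[0,0,0,0,41.5],[0,0,0,0,43],[0,0,0,0,44],[0,0,0,0,44],[0,0,0,0,44]]]}}

```text
clock: 21.7
position: [0.5539, 0.3303, 0.1227]
eef_rot: [[-0.242, 0.97, 0.0], [0.97, 0.242, 0.0], [0.0, 0.0, -1.0]]
force: [-0.2, 0.3, -0.3]
finger_gap: 0.0437
grip_force: 0.0
```

Run:
```python
from ang import *
look("x14.png",x=340,y=150,n=120,k=4); B=np.load("B.npy",allow_pickle=True).item()
gray(B,215,246,392,424,3)
```

```text
pos [0.5539 0.3303 0.1227] F [0.5 1.4 0.5] M [-0.04  0.01  0.03] 0.0 44.3 t 21.8
215 234 228 204 200 198 188 139 120 117 119 118 122 122 117 118 116 120 119 117 115 117 115 112 116 115 116 120 118 116 117 115 119
218 233 235 233 232 232 226 187 130 122 120 122 120 117 118 117 118 118 116 116 118 118 115 120 118 120 119 137 210 201 196 194 188
221 233 232 231 231 229 220 144 119 121 121 119 117 118 122 116 119 118 117 116 120 120 115 115 116 118 126 180 223 227 228 226 228
224 167 168 166 166 164 141 122 118 119 117 120 118 117 119 117 116 122 118 114 116 118 117 119 119 120 149 222 228 228 231 230 229
227 167 167 164 165 155 123 118 119 118 119 119 119 119 118 120 115 120 118 121 118 119 118 117 116 127 159 175 209 224 225 227 226
230 167 167 164 158 138 119 117 120 120 117 117 118 117 121 119 120 118 120 118 115 116 120 118 116 107 100  94  94 105 146 222 228
233 166 170 158 127 118 120 120 118 119 117 120 118 116 119 117 118 117 117 116 117 120 117 117 110  87  92  94  93  94  95 100 115
236 166 166 166 167 161 135 123 115 118 119 120 116 114 115 118 119 120 119 119 117 118 118 118  99  84  65  82  91  92  94  96  93
239 167 165 163 167 164 165 160 130 121 118 120 117 119 118 118 118 118 116 118 119 117 118 108  94  92  92  82  66  68  93  95  96
242 167 168 167 164 167 167 167 166 161 132 105 111 115 106 101  97  99  86  82  83  85  84  82  71  76  80  80  82  86  87  94  94
245 158 165 166 166 166 166 167 169 166 166 163 163 164 167 166 165 165 166 168 167 169 166 167 166 162 162 164 162 139 104 100  93
```

Call:
{"op": "carry_out", "data": {"plan": [[[0,0,0,0,40],[0,0,0,0,37],[0,0,0,0,37],[0,0,0,0,37],[0,0,-0.01,0,37]]]}}

```text
clock: 22.3
position: [0.5533, 0.33, 0.124]
eef_rot: [[-0.242, 0.97, -0.001], [0.97, 0.242, -0.001], [-0.0, -0.001, -1.0]]
force: [-0.4, -0.2, -4.2]
finger_gap: 0.0396
grip_force: 60.8
```

Call:
{"op": "carry_out", "data": {"plan": [[[0,0,-0.01,0,37],[0.015,-0.002,-0.01,0,37],[0.03,-0.004,-0.01,0,37],[0.045,-0.005,-0.01,0,37],[0.055,-0.005,-0.01,0,37]]]}}

```text
clock: 22.8
position: [0.55, 0.3411, 0.1265]
eef_rot: [[-0.242, 0.97, -0.0], [0.97, 0.242, -0.0], [0.0, -0.0, -1.0]]
force: [-0.3, -0.7, -3.8]
finger_gap: 0.0393
grip_force: 60.8
```

Run:
```python
from ang import *
look("x15.png",x=340,y=150,n=120,k=4); B=np.load("B.npy",allow_pickle=True).item()
gray(B,215,249,392,430,3)
```

```text
pos [0.5501 0.3412 0.1266] F [ 0.4 -0.7 -4.1] M [-0.03  0.03 -0.04] 60.8 39.4 t 22.9
215 234 227 204 198 201 191 146 139 133 130 122 119 118 118 118 121 118 120 119 118 118 117 117 121 117 116 117 119 118 116 117 115 118 115 117 117 123 130
218 235 234 233 233 231 233 230 231 227 219 145 122 118 119 119 118 118 120 120 120 117 115 120 118 117 118 120 118 119 122 146 186 191 192 186 135 129 128
221 232 233 230 230 229 230 230 228 216 174 125 118 118 117 119 119 118 117 115 118 115 118 116 117 120 120 117 118 119 135 213 228 229 230 230 225 199 151
224 169 169 168 166 167 166 166 168 160 127 119 122 117 117 122 119 118 117 116 119 118 121 116 117 119 117 117 117 130 195 229 230 228 227 227 226 228 228
227 165 167 166 166 168 167 164 161 136 120 116 118 120 118 117 119 116 118 120 117 116 118 117 117 118 119 117 124 155 222 228 226 228 227 229 228 229 227
230 164 169 166 163 165 163 154 144 122 119 117 118 118 118 120 117 114 119 117 117 117 116 118 118 118 119 117 117 110 143 220 226 223 225 226 227 225 228
233 165 166 157 116 122 152 164 156 123 120 119 118 119 118 119 118 121 118 118
[... 156 characters left out ...]
 117 119 122 120 121 119 117 112  97  93  94  95  95  91  99 120 133 132 135
239 166 167 164 167 168 164 159 110 119 146 162 156 121 119 117 114 114 111 113 109 112 107 104 107 103 101  84  65  64  90  94  94  98  90  93  95 105 128
242 166 167 167 166 166 169 166 167 161 128 119 139 146 141 137 131 102  92 100 108 110 100  90  83  87  88  88  86  92  93  96  95  94  94  93  94  89  97
245 159 165 165 168 164 165 167 166 168 167 166 168 165 163 164 166 167 166 164 165 166 167 165 168 166 167 164 164 166 167 166 164 163 161 139 104 100  99
248 139 138 137 149 165 167 168 169 166 166 165 166 166 166 166 167 167 167 168 166 164 166 166 167 168 162 165 165 167 166 167 166 166 165 168 167 168 166
```

Call:
{"op": "carry_out", "data": {"plan": [[[0,0,0.006,0,37],[0,0,0.012,0,37],[0,0,0.018,0,37],[0,0,0.021,0,37],[0,0,0.021,0,37]]]}}

```text
clock: 23.4
position: [0.5503, 0.3407, 0.1229]
eef_rot: [[-0.242, 0.97, 0.0], [0.97, 0.242, 0.0], [0.0, 0.0, -1.0]]
force: [-1.0, -1.0, -0.1]
finger_gap: 0.0395
grip_force: 61.2
```

Call:
{"op": "carry_out", "data": {"plan": [[[0,0,0,0,39.7],[0,0,0,0,40],[0,0,0,0,40.4],[0,0,0,0,41.5],[0,0,0,0,46]]]}}

```text
clock: 23.9
position: [0.5506, 0.341, 0.1228]
eef_rot: [[-0.242, 0.97, 0.001], [0.97, 0.242, 0.0], [0.0, 0.001, -1.0]]
force: [1.2, 0.6, 0.2]
finger_gap: 0.0461
grip_force: 0.0
```

Call:
{"op": "carry_out", "data": {"plan": [[[0,0,0,0,60],[0,0,-0.02,0,60],[0,0,-0.1,0,60],[0,0,-0.25,0,60],[0,0,-0.45,0,60]]]}}

```text
clock: 24.4
position: [0.5489, 0.3401, 0.2116]
eef_rot: [[-0.242, 0.97, -0.004], [0.97, 0.242, -0.002], [-0.001, -0.005, -1.0]]
force: [0.5, 1.3, -0.5]
finger_gap: 0.0599
grip_force: 0.0
```

Run:
```python
from ang import *
look("x16.png",x=340,y=150,n=120,k=4); B=np.load("B.npy",allow_pickle=True).item()
gray(B,230,246,392,430,3)
```

```text
pos [0.5538 0.3426 0.2192] F [0.5 1.  0.9] M [0.02 0.   0.05] 0.0 60.0 t 24.5
230 167 163 167 164 164 160 153 137 119 118 118 118 116 119 118 118 114 115 117 118 118 117 114 120 117 120 117 129 166 177 222 226 225 226 224 227 228 229
233 167 166 158 117 119 149 157 135 120 118 117 118 115 115 118 119 119 118 117 117 116 116 114 115 115 116 118 125 132 134 137 153 196 223 225 226 229 231
236 166 166 163 164 154 116 121 142 142 130 118 120 115 120 118 118 117 117 117 118 118 118 120 115 118 114 102  93  91  94  92  94  95 113 196 226 232 230
239 166 165 167 167 167 163 154 109 119 144 151 131 117 112 118 115 117 118 117 117 115 117 116 115 114 104  84  61  67  93  93  92  93  93  92  99 112 134
242 167 167 165 165 168 167 164 164 160 126 121 139 145 134 134 104 100  92  99 108 109 102  87  81  85  88  89  87  89  92  94  94  95  94  92  95  94  96
245 157 164 162 165 167 164 167 165 167 165 162 167 166 163 163 164 163 168 166 168 166 168 166 166 166 166 164 163 163 166 161 161 163 162 161 159 161 161
```

Run:
```python
import json
from p import plan
json.dump([.5505,.3406,.2128,104],open("cmd.json","w"))
plan([(.530,.20,.28,101,60),(.50,.03,.28,98,60),(.47,-.13,.25,94,60),(.4483,-.2789,.12,90.6,60)])
```

```text
[-0.657, -0.27, -0.336, 0.0167, 60] 
[-0.806, -0.309, 0.0, 0.0166, 60] 
[-0.771, -0.26, 0.15, 0.0223, 60] 
[-0.736, -0.16, 0.65, 0.0188, 60]
```

Call:
{"op": "carry_out", "data": {"plan": [[[0,0,-0.2,0,60],[-0.16,-0.07,-0.336,0.0167,60],[-0.35,-0.14,-0.336,0.0167,60],[-0.54,-0.22,-0.336,0.0167,60],[-0.657,-0.27,-0.336,0.0167,60]]]}}

```text
clock: 25.0
position: [0.5288, 0.1977, 0.2801]
eef_rot: [[-0.19, 0.982, 0.0], [0.982, 0.19, -0.001], [-0.001, 0.0, -1.0]]
force: [0.2, -0.2, -0.8]
finger_gap: 0.0599
grip_force: 0.0
```

Call:
{"op": "carry_out", "data": {"plan": [[[-0.806,-0.309,0,0.0166,60],[-0.806,-0.309,0,0.0166,60],[-0.806,-0.309,0,0.0166,60],[-0.806,-0.309,0,0.0166,60],[-0.806,-0.309,0,0.0166,60]]]}}

```text
clock: 25.5
position: [0.4988, 0.0273, 0.2798]
eef_rot: [[-0.135, 0.991, -0.0], [0.991, 0.135, -0.001], [-0.001, -0.0, -1.0]]
force: [1.1, 0.3, 0.0]
finger_gap: 0.0596
grip_force: 0.0
```

Call:
{"op": "carry_out", "data": {"plan": [[[-0.771,-0.26,0.15,0.0223,60],[-0.771,-0.26,0.15,0.0223,60],[-0.771,-0.26,0.15,0.0223,60],[-0.771,-0.26,0.15,0.0223,60],[-0.771,-0.26,0.15,0.0223,60]]]}}

```text
clock: 26.0
position: [0.4694, -0.131, 0.2491]
eef_rot: [[-0.066, 0.998, -0.001], [0.998, 0.066, 0.0], [0.0, -0.001, -1.0]]
force: [0.1, 0.0, -0.5]
finger_gap: 0.0604
grip_force: 0.0
```

Call:
{"op": "carry_out", "data": {"plan": [[[-0.18,-0.04,0.15,0.005,50],[-0.36,-0.08,0.3,0.01,50],[-0.54,-0.12,0.45,0.015,50],[-0.68,-0.15,0.6,0.0188,50],[-0.736,-0.16,0.65,0.0188,50]]]}}

```text
clock: 26.5
position: [0.4475, -0.2787, 0.1171]
eef_rot: [[-0.01, 1.0, -0.003], [1.0, 0.01, 0.002], [0.002, -0.003, -1.0]]
force: [-0.7, 0.3, -0.3]
finger_gap: 0.0495
grip_force: 0.0
```

Run:
```python
from ang import *
A=grab("top");B=grab("scene");np.save("A2.npy",A,allow_pickle=True);np.save("B2.npy",B,allow_pickle=True)
s=manip.observe();print(np.round(s["position"],4),np.round(s["eef_rot"],3).tolist())
a=A["frame"][138:218,108:216];b=B["frame"][190:270,330:438]
im=np.vstack([cv2.resize(q,None,fx=3.7*2*.999,fy=3.7,interpolation=cv2.INTER_CUBIC) if 0 else cv2.resize(q,None,fx=3.7,fy=3.7,interpolation=cv2.INTER_CUBIC) for q in(a,b)])
cv2.imwrite("pics/two.png",im[:,:,::-1]); print(im.shape)
```

```text
[ 0.448  -0.2783  0.1184] [[-0.01, 1.0, -0.002], [1.0, 0.01, 0.002], [0.002, -0.002, -1.0]]
(592, 400, 3)
```

View pics/two.png

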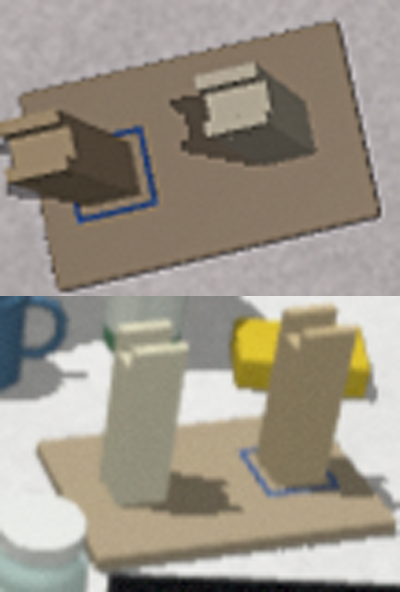

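Run:
```python
from ang import *
A=np.load("A2.npy",allow_pickle=True).item()
g=cv2.cvtColor(A["frame"],cv2.COLOR_RGB2GRAY)
print("buff");
for y in range(164,196,2): print(y," ".join("%3d"%v for v in g[y,106:132]))
print("cream")
for y in range(152,178,2): print(y," ".join("%3d"%v for v in g[y,158:186]))
S=np.array([.5654,.2802])
for nm,u in(("buff",0.),("cream",-.13)):
    for n in(0,):
        P=[np.r_[C2+(u+a)*U2+(n+b)*N2,.155] for a,b in((.02,.02),(-.02,.02),(-.02,.011),(.02,.011),(.02,-.011),(-.02,-.011),(-.02,-.02),(.02,-.02))]
        print(nm,proj(A,P).round(1).tolist())
```

```text
buff
164 174 173 171 166 169 169 155 117 117 118 118 117 118 118 118 117 119 118 117 119 118 119 119 119 118 117
166 171 171 169 169 169 172 162 125 112 118 119 117 118 116 117 120 121 121 121 120 120 118 118 118 118 120
168 173 175 172 169 163 172 180 157 109 119 122 125 130 130 135 139 129  89  65  92 106 116 120 121 120 120
170 175 170 162 149 147 143 130 133 136 136 136 136 138 139 139 134 135 118  61  63  65  63  64  84 107 118
172 165 139 132 136 138 140 136 131 129 129 116  84  76  51  45  57  63  73  91 113 103  69  67  69  66  65
174 168 145 105  83  64  42  52  59  66  85  98 108 118 145 144 141 139 138 136 138 131  93  64  67  69  69
176 177 175 143  96 119 146 142 140 138 137 136 135 136 135 135 134 134 134 134 137 136 113  62  66  68  69
178 177 153  88  94 106 129 137 135 133 134 133 134 136 135 136 134 136 134 135 137 139 129  82  64  67  68
180 174 178 179 181 158 115 137 136 135 135 134 135 134 134 135 135 134 135 138 124  85 110  92  67  67  69
182 172 173 176 180 153 107 134 134 134 134 134 135 134 135 135 136 137 138 141 135  89  65  68  67  70  70
184 173 175 171
[... 1715 characters left out ...]
171 165 164 164 165 165 164 166 167 169 169 169 167 165 161  94  82  85  83  84  86
172 120  66  69  68  77 134 176 168 167 168 168 161 164 160 156 129 109 103  58  62  65  68  71  71  79  85  84  86
174 120  64  70  70  65  91 160 108 106  79  60  66  72  68  70  71  71  63  73  72  73  74  73  75  73  73  73  79
176  64  70  70  71  70  70  72  69  68  73  73  73  71  73  73  73  74  74  73  75  72  73  73  74  72  74  73  74
buff [[106.3, 170.6], [122.8, 166.7], [123.5, 170.3], [107.0, 174.2], [108.7, 183.1], [125.3, 179.2], [126.0, 182.9], [109.5, 186.8]]
cream [[159.8, 158.0], [176.2, 154.2], [177.0, 157.8], [160.6, 161.6], [162.4, 170.5], [178.9, 166.7], [179.7, 170.3], [163.2, 174.2]]
```

Call:
{"op": "carry_out", "data": {"plan": [[[0,0,0.15,0,50],[0,0,0.3,0,50],[0,0,0.42,0,50],[0,0,0.5,0,50],[0,0,0.53,0,50]]]}}

```text
clock: 27.1
position: [0.4488, -0.2768, 0.0137]
eef_rot: [[-0.012, 1.0, -0.0], [1.0, 0.012, 0.001], [0.001, -0.0, -1.0]]
force: [-0.4, 0.6, -0.4]
finger_gap: 0.0502
grip_force: 0.0
```

Call:
{"op": "carry_out", "data": {"plan": [[[0,0,0,0,50],[0,0,0,0,30],[0,0,0,0,8],[0,0,0,0,8],[0,0,0,0,8]]]}}

```text
clock: 27.6
position: [0.4487, -0.2791, 0.0152]
eef_rot: [[-0.01, 1.0, 0.002], [1.0, 0.01, -0.001], [-0.001, 0.002, -1.0]]
force: [0.8, 1.8, 5.6]
finger_gap: 0.0121
grip_force: 59.7
```

Call:
{"op": "carry_out", "data": {"plan": [[[0,0,0,0,8],[0,0,-0.05,0,8],[0,0,-0.2,0,8],[0,0,-0.4,0,8],[0,0,-0.6,0,8]]]}}

```text
clock: 28.1
position: [0.4472, -0.2785, 0.1353]
eef_rot: [[-0.01, 1.0, -0.001], [1.0, 0.01, 0.001], [0.001, -0.001, -1.0]]
force: [1.3, -0.3, -1.0]
finger_gap: 0.012
grip_force: 58.9
```

Run:
```python
import json
from ang import *
from p import plan
c=json.load(open("cmd.json"));print(c);c[2]+=-.106+.12;json.dump(c,open("cmd.json","w"))
look("x17.png",x=150,y=150); B=np.load("B.npy",allow_pickle=True).item()
g=cv2.cvtColor(B["frame"],cv2.COLOR_RGB2GRAY)
m=(g<75).astype(np.uint8);m[:140]=0;m[230:]=0;m[:,:140]=0;m[:,270:]=0
for x in range(150,262,8):
    ys=np.where(m[:,x])[0]; print(x,(ys.min(),ys.max()) if len(ys) else None,end="; ")
plan([(.47,-.13,.28,94,8),(.50,.03,.28,98,8),(.540,.17,.28,101,8),(.5662,.2815,.22,104,8)])
```

```text
[0.448277202797445, -0.2789978981028681, 0.12, 90.608]
pos [ 0.4512 -0.2814  0.14  ] F [ 1.  -0.2 -0.5] M [ 0.02 -0.01  0.02] 59.0 12.1 t 28.2
150 None; 158 None; 166 (np.int64(178), np.int64(178)); 174 (np.int64(177), np.int64(179)); 182 (np.int64(177), np.int64(180)); 190 (np.int64(140), np.int64(180)); 198 (np.int64(140), np.int64(180)); 206 (np.int64(140), np.int64(191)); 214 (np.int64(177), np.int64(187)); 222 (np.int64(175), np.int64(182)); 230 (np.int64(178), np.int64(181)); 238 None; 246 None; 254 None; [0.744, 0.117, -0.73, -0.0188, 8] 
[0.787, 0.205, 0.0, -0.0223, 8] 
[0.666, 0.295, 0.0, -0.0166, 8] 
[0.522, 0.235, 0.3, -0.0167, 8]
```

Call:
{"op": "carry_out", "data": {"plan": [[[0.1,0,-0.25,0,8],[0.25,0.03,-0.45,-0.006,8],[0.42,0.06,-0.6,-0.012,8],[0.6,0.09,-0.7,-0.0188,8],[0.744,0.117,-0.73,-0.0188,8]]]}}

```text
clock: 28.7
position: [0.4704, -0.1285, 0.2824]
eef_rot: [[-0.07, 0.998, 0.004], [0.998, 0.07, -0.001], [-0.001, 0.004, -1.0]]
force: [0.7, 0.1, -0.5]
finger_gap: 0.0123
grip_force: 59.0
```

Call:
{"op": "carry_out", "data": {"plan": [[[0.17,0.04,0,-0.005,8],[0.34,0.09,0,-0.01,8],[0.5,0.13,0,-0.015,8],[0.66,0.17,0,-0.02,8],[0.787,0.205,0,-0.0223,8]]]}}

```text
clock: 29.2
position: [0.4989, 0.0318, 0.2793]
eef_rot: [[-0.14, 0.99, -0.001], [0.99, 0.14, 0.0], [0.001, -0.001, -1.0]]
force: [0.5, -0.7, -0.8]
finger_gap: 0.0126
grip_force: 59.0
```

Call:
{"op": "carry_out", "data": {"plan": [[[0.14,0.06,0,-0.004,8],[0.28,0.12,0,-0.008,8],[0.42,0.18,0,-0.012,8],[0.56,0.245,0,-0.0166,8],[0.666,0.295,0,-0.0166,8]]]}}

```text
clock: 29.7
position: [0.5392, 0.1717, 0.2791]
eef_rot: [[-0.191, 0.982, -0.001], [0.982, 0.191, 0.0], [0.0, -0.001, -1.0]]
force: [-0.1, 0.1, -1.2]
finger_gap: 0.012
grip_force: 59.0
```

Call:
{"op": "carry_out", "data": {"plan": [[[0.13,0.06,0.05,-0.005,8],[0.27,0.12,0.1,-0.01,8],[0.4,0.18,0.2,-0.0167,8],[0.49,0.22,0.28,-0.0167,8],[0.522,0.235,0.3,-0.0167,8]]]}}

```text
clock: 30.2
position: [0.5644, 0.2826, 0.2166]
eef_rot: [[-0.243, 0.97, -0.005], [0.97, 0.243, -0.002], [-0.001, -0.005, -1.0]]
force: [-0.5, -0.3, -1.5]
finger_gap: 0.0121
grip_force: 59.0
```

Call:
{"op": "carry_out", "data": {"plan": [[[0,0,0.05,0,8],[0,0,0.1,0,8],[0,0,0.15,0,8],[0,0,0.18,0,8],[0,0,0.18,0,8]]]}}

```text
clock: 30.7
position: [0.5652, 0.2805, 0.1827]
eef_rot: [[-0.241, 0.971, -0.002], [0.971, 0.241, -0.001], [-0.0, -0.002, -1.0]]
force: [0.3, 0.9, -0.7]
finger_gap: 0.0121
grip_force: 59.0
```

Run:
```python
from ang import *
look("x18.png",x=330,y=150,n=120,k=4);A=np.load("A.npy",allow_pickle=True).item();B=np.load("B.npy",allow_pickle=True).item()
print(manip.observe()["eef_rot"])
g=cv2.cvtColor(B["frame"],cv2.COLOR_RGB2GRAY).astype(int)
for x in list(range(344,376,4))+list(range(396,432,4)): print(x,"".join("%4d"%v for v in g[172:206,x]))
P=lambda z,n,u:np.r_[C2+u*U2+n*N2,z]
for u in(.04,.0,-.13,-.17): print(u,proj(B,[P(.184,.007,u),P(.170,.007,u)]).round(1).tolist())
```

```text
pos [0.566  0.2812 0.1839] F [-0.2  0.4 -1.6] M [0.   0.01 0.02] 59.0 12.1 t 30.8
[[-2.41015728e-01  9.70521182e-01  2.33351171e-04]
 [ 9.70521209e-01  2.41015731e-01  1.43326165e-05]
 [-4.23311953e-05  2.29926647e-04 -9.99999973e-01]]
344  233 232 232 231 231 233 233 234 234 233 232 234 232 233 233 235 235 232 205 144  96  88 122 161 196 213 211 209 175 119  83  78 115 167
348  232 230 232 231 229 232 232 232 233 233 233 234 234 234 235 234 232 232 232 231 233 233 228 206 188 198 205 205 220 228 231 233 234 232
352  232 230 231 232 233 234 236 236 234 233 233 232 231 234 233 233 232 237 237 236 236 234 235 235 235 235 235 233 234 235 234 235 236 236
356  231 231 230 230 233 233 232 232 233 234 232 231 233 231 232 235 234 234 233 233 229 219 211 193 177 196 216 228 233 232 232 234 233 235
360  230 226 221 217 201 190 183 167 156 155 150 152 157 155 156 158 157 155 155 156 127  87  64  50  45  42  42  72  87  91  94  96 117 167
364  111 108 109 111 111 106  95  85  80  75  74  76  86 138 161 161 162 161 158 154 116  72  62  54  41  42  66 125 146 142 145 142 145 188
368  110 112 113 1
[... 985 characters left out ...]
 128 134 138 137 136 137 137 133 137 156 207 184 102  46  39  36  41  51  99 117 116 118 116 109 111 112 117 118 120 118 118
420  132 133 134 134 134 135 134 135 134 137 134 135 138 143 104  46  42  36  42  40  59 100 118 117 121 119 110 109 111 119 117 118 119 118
424  133 133 133 137 135 135 136 134 137 136 137 135 132 107  69  43  40  44  44  46  77 120 136 136 133 125 111 111 117 118 118 118 119 115
428  143 131 135 135 137 135 130 134 136 138 135 133 133  96  49  31  40  43  40  57 107 133 135 135 135 135 132 129 128 119 114 114 111 107
0.04 [[433.6, 187.1], [432.5, 191.5]]
0.0 [[419.7, 188.6], [418.8, 193.0]]
-0.13 [[373.8, 193.3], [373.2, 197.8]]
-0.17 [[359.5, 194.8], [358.9, 199.3]]
```

Call:
{"op": "carry_out", "data": {"plan": [[[0,0,0.04,0,8],[0,0,0.08,0,8],[0,0,0.12,0,8],[0,0,0.14,0,8],[0,0,0.15,0,8]]]}}

```text
clock: 31.3
position: [0.5654, 0.2815, 0.1527]
eef_rot: [[-0.242, 0.97, -0.001], [0.97, 0.242, -0.001], [-0.0, -0.002, -1.0]]
force: [-0.9, -0.3, -0.6]
finger_gap: 0.0123
grip_force: 59.0
```

Call:
{"op": "carry_out", "data": {"plan": [[[0,0,0.004,0,8],[0,0,0.008,0,8],[0,0,0.012,0,8],[0,0,0.015,0,8],[0,0,0.015,0,8]]]}}

```text
clock: 31.8
position: [0.5662, 0.2818, 0.1522]
eef_rot: [[-0.242, 0.97, 0.001], [0.97, 0.242, 0.001], [0.0, 0.002, -1.0]]
force: [-1.2, -0.6, 5.1]
finger_gap: 0.0124
grip_force: 59.8
```

Call:
{"op": "carry_out", "data": {"plan": [[[0,0,0,0,12.5],[0,0,0,0,13.5],[0,0,0,0,15],[0,0,0,0,18],[0,0,0,0,24]]]}}

```text
clock: 32.3
position: [0.5658, 0.2816, 0.1503]
eef_rot: [[-0.242, 0.97, -0.0], [0.97, 0.242, -0.0], [-0.0, -0.0, -1.0]]
force: [-0.3, -1.0, 0.4]
finger_gap: 0.0241
grip_force: 0.0
```

Call:
{"op": "carry_out", "data": {"plan": [[[0,0,0,0,45],[0,0,-0.03,0,45],[0,0,-0.15,0,45],[0,0,-0.35,0,45],[0,0,-0.6,0,45]]]}}

```text
clock: 32.8
position: [0.5646, 0.281, 0.27]
eef_rot: [[-0.242, 0.97, -0.005], [0.97, 0.242, -0.002], [-0.001, -0.005, -1.0]]
force: [1.3, -0.4, -0.0]
finger_gap: 0.0451
grip_force: 0.0
```

Call:
{"op": "carry_out", "data": {"plan": [[[-0.2,0,-0.1,0,45],[-0.4,0,-0.1,0,45],[-0.6,0,-0.1,0,45],[-0.8,0,-0.1,0,45],[-1,0,-0.1,0,45]]]}}

```text
clock: 33.3
position: [0.6144, 0.0861, 0.2914]
eef_rot: [[-0.242, 0.97, 0.001], [0.97, 0.242, 0.0], [-0.0, 0.001, -1.0]]
force: [-0.5, -1.2, -0.1]
finger_gap: 0.0448
grip_force: 0.0
```

Run:
```python
from ang import *
look("x19.png",x=330,y=150,n=120,k=4);A=np.load("A.npy",allow_pickle=True).item();B=np.load("B.npy",allow_pickle=True).item()
P=lambda z,n,u:np.r_[C2+u*U2+n*N2,z]
for nm,F in(("top",A),("scene",B)):
    g=cv2.cvtColor(F["frame"],cv2.COLOR_RGB2GRAY);h=cv2.cvtColor(F["frame"],cv2.COLOR_RGB2HSV)
    box=(100,150,200,200) if nm=="top" else (340,185,440,235)
    m=((g<80)&(h[...,0]>90)&(h[...,0]<135)&(h[...,1]>15)).astype(np.uint8)*255;k=np.zeros_like(m);k[box[1]:box[3],box[0]:box[2]]=m[box[1]:box[3],box[0]:box[2]]
    cs,_=cv2.findContours(k,cv2.RETR_EXTERNAL,cv2.CHAIN_APPROX_NONE)
    for c in cs:
        if cv2.contourArea(c)>15: print(nm,cv2.contourArea(c),[np.round(v,1) for v in cv2.minAreaRect(c)],cv2.boundingRect(c))
    print(proj(F,[P(.151,.007,.04),P(.151,.007,-.17),P(.151,-.007,.04),P(.151,-.007,-.17),P(.137,.007,.04),P(.137,.007,-.17)]).round(1).tolist())
gray(B,196,222,400,440,2)
```

```text
pos [0.6155 0.0826 0.2911] F [ 0.  -0.6  0.2] M [-0.    0.01 -0.02] 0.0 45.2 t 33.4
top 235.5 [array([158.5, 170.6]), array([23.3, 59.2]), np.float64(51.7)] (140, 158, 48, 38)
[[99.8, 178.0], [185.9, 157.8], [100.9, 183.7], [187.2, 163.4], [102.4, 178.9], [187.3, 158.9]]
scene 23.0 [array([360.5, 205. ]), array([4., 7.]), np.float64(90.0)] (357, 203, 8, 5)
scene 96.0 [array([395.7, 201.9]), array([ 5.3, 29.1]), np.float64(82.9)] (381, 198, 30, 9)
[[431.2, 197.4], [358.2, 205.2], [428.8, 194.8], [356.5, 202.4], [430.2, 201.7], [357.7, 209.5]]
196 109 108 119 123 125 115  92  94 112 110 100  93  92  93  91  83  85  81  83  70  69  65  62  67  60  69  66  68  79 108 129 129 129 131 134 132 132 133 131 133
198  74  78  72  74  69  69  67  56  38  46  39  42  54  61  64  63  73  75  82  86  89  88  91  90  93  90  74  56  51  64 116 133 131 134 131 130 130 140 134 132
200  64  59  58  51  50  50  53  46  40  39  46  72  93 106 108 107 107 110 112 113 111 114 113 115 116 112  83  55  52 114 213 206 202 203 201 201 205 220 205 202
202  42  38  37  39  35  37  39  38  43  38  56  84  97 114 
[... 879 characters left out ...]
 120 144 219 226 227 226 228 228 229 228 228
214 116 117 118 116 116 116 100  86  91 116 118 119 115 117 119 116 118 115 116 114 115 116 119 117 117 116 115 118 119 124 136 186 222 224 226 226 229 229 226 226
216 129 126 120 117 118 112  85  87  91 117 115 117 118 114 119 119 117 117 118 117 119 116 116 117 116 115 117 114 120 128 131 145 213 222 222 225 225 228 230 228
218 131 128 118 114 116 112  90  84  90 115 117 119 119 115 117 117 113 119 117 115 116 116 123 125 129 177 190 187 191 186 156 190 223 225 227 226 226 227 227 229
220 132 125 118 116 119 111  90  83  92 114 118 118 117 116 117 117 118 117 118 117 118 117 126 131 130 143 180 190 221 228 227 229 230 229 228 228 228 228 227 227
```

```bash
python3 -c "
from bench import manip
print(manip.finish_job())"
```

```text
the job is handed in; nothing more can be done
None
```

I handed the job in at about 33 s: the buff post was laid in the rest, retaken and stood upright in the blue square, and the beam was laid in both forks. Camera checks put all three within a few millimetres of target; the hand-in gave no verdict.

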